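# Stand the laser power sensor up and hold the handpiece on its window

### The job

The laser power sensor has been knocked over: stand it up again on its square foot on the counter, gently and without dropping it, and let go of it. Then take the cordless laser handpiece out of its cradle and hold it upright, square to the sensor, with its sprung nozzle centred on the round dark window, pushing lightly so that the nozzle is pressed in part of the way but not to its stop. Never press hard, leave the other things on the counter alone, and finish while still holding the handpiece there.

Things in the scene. Friction and masses are not known exactly. Their poses are not given: they have to be found in the camera images.
- sensor: Laser power sensor, 0.3-0.55 kg, lying on its +x side, head roughly away from the robot. Origin: centre of the foot's underside; z runs along the post to the head (up when it stands). Square foot 66 x 66 x 10 mm; post 12 mm across; finned head 48 x 48 mm at z 78-108 mm, flat sides along x and y. Lying, z dips 5 degrees to the head, whose centre is 25 mm up, the origin 34 mm up.
- window (a point): Centre of the round dark window, 22 mm across, flush in the middle of the end face of the sensor's head, 108 mm along the sensor's z from its origin; it faces up when the sensor stands. Its axes are the sensor's.
- handpiece: Cordless handpiece, 0.12-0.22 kg, round, 152 mm long. Origin: end of the nozzle when fully out; z points to the tail. Nozzle 12 mm across (z 0-16 mm), nose 24 (to 58), collar 36 (58-66), smooth grip 27 (66-152). At the start nozzle down in the cradle, leaning 20 degrees to the cradle's -x side, collar on the rim; draw it out along its axis by 65 mm or more.
- tip (a point): Centre of the end face of the handpiece's sprung nozzle; moves with the nozzle.
- nozzle (a joint): How far the sprung nozzle is pressed into the handpiece, m: 0 fully out, 0.010 at its stop. About 1 N starts it moving, then 0.5 N per mm, so 6 N at the stop.
- cradle: Fixed grey charging cradle: base 100 x 80 mm (x, y), 12 mm high, origin under its centre; socket tube 40 mm across leaning 20 degrees to the cradle's -x side (roughly towards the robot), rim about 74 mm above the counter.
- meter: Bystander, leave alone: grey readout unit lying flat, 85 x 135 x 22 mm high, origin under its centre.
- tip_rack: Bystander, leave alone: low metal rack 60 x 90 mm with three spare tips, 36 mm high, origin under its centre.
- goggles: Bystander, leave alone: laser safety goggles, folded, about 40 x 145 mm, 48 mm high, at the back.
- gel: Bystander, leave alone: clear gel bottle 58 mm across, 165 mm tall, origin under its centre.
- jar: Bystander, leave alone: glass jar 72 mm across, 85 mm tall, origin under its centre.
- dish: Bystander, leave alone: steel bowl 110 mm across, 35 mm high, origin under its centre.
Not all that is in view belongs to the job. Leave any purple or red look-alike of the sensor alone.

How it is judged:
By the outcome, as a careful person would: the job done as asked, in the order asked, and still so for the second after the job is handed in, while the arm keeps its last pose, push and grip.
It also fails if it takes over 61 s, if anything falls off the work surface, if the arm or the gripper's body presses on something with over 40 N, if the wrist force passes 120 N, or if a joint passes its speed limit or range.

### The arm

A 7-joint arm with a two-finger parallel gripper is mounted at the origin on the work surface. World frame = base frame: x ahead of the robot, y to its left, z up, the work surface at z = 0. Lengths are in m, angles in rad, forces in N, time in s.
With the tool pointing down it reaches from about 0.4 to 0.875 m from the base axis. Payload 19.3 kg.
Tool frame: the origin (TCP) lies midway between the tips of the shut fingers; the grasp point (between the pads) lies 19 mm behind it; z points along the fingers, y is the line along which they close (so a half turn about z gives the same grasp; the last joint's range is limited). The gripper opens to 85 mm and grips with 20 to 120 N. Pads are 22 mm wide; open, the fingers measure 114 mm over their backs; the gripper's body (76 mm by 85 mm) begins 54 mm behind the grasp point. The pads swing forward as they close: fully open they stand 13 mm farther back than shut.
Start: joints at [-1.298, 0.521, -0.036, 1.599, 0.021, 1.021, -0.113], TCP at [0.21, 0.589, 0.191] pointing down, gripper open.
Joint ranges: [-2.91, 2.91], [-0.3, 2.13], [-1.5, 1.42], [0.17, 2.43], [-1.26, 4.41], [0.16, 1.93], [-2.52, 2.52]. Speed limits (rad/s): [1.89, 1.89, 2.39, 2.39, 3.01, 3.01, 3.01].

### API

Orientations are given as [roll, pitch, yaw] about the fixed x, y, z axes, in that order (R = Rz(yaw) Ry(pitch) Rx(roll)).
In Python, from workcell import * gives the robot as it stands. The module is installed in compiled form; this text tells all that it offers.
- The arm moves only by the tool play_rows, never from a script. Its argument "deltas" is a list of rows, each a list of 7 numbers: the shift along the tool's x, y, z in units of 500 mm (1.0 is 500 mm), then the turn, a rotation vector about the tool's x, y, z in units of 120 degrees (1.0 is 120 degrees), then the closure, from 0 (fully open) to 1 (shut). A call has 1 to 10 rows; each row is the pose to reach, as a shift and turn from the pose commanded when the call began, along the tool's axes at that moment; what a row does not reach only later rows make up. A row lasts 1/10 s, in which the tool goes at most 50 mm and 8.59 degrees, less where a joint would pass 70% of its speed; a pose out of reach is approached as far as the arm can. A call with a number of a shift or a turn outside -1 to 1 is refused whole. A call with a gripper value outside its range is refused whole. The fingers move at their own pace and stop on an object; "newtons" is the grip in N (left out, the last holds). Time passes only in rows, so rows that repeat a pose let the fingers close. It gives the time, the measured TCP pose, the force, the opening and the grip force at its end, in the units of the state.
- observe(): the state, without advancing time (a new reading comes with each control period).
- grab_frame(name): name is "scene" or "top"; returns the picture (400x640x3 uint8, red, green, blue); there is no depth.
- get_calibration(name): a dict with "fovy" (degrees; the focal length in pixels is half the picture's height over the tangent of half this angle, whatever the lens; pixels are square), "cx", "cy" (the principal point, pixels), "k1" (the pictures are not rectified: a ray, as slopes to the right and down, at radius r is drawn at 1 + k1 r^2 times it, then the intrinsics apply), "xyz" and "rotation" of the camera in the world. Camera axes: x right, y down, z forward; pixel columns grow to the right and rows downward; lengths in m; the calibration is good to about 2 mm. A picture is of the moment at which its call begins. get_calibration takes no time and is no camera call.
- job_done(): hands the job in; it is judged then, once.
The state is a dict: "clock": time; "qpos": joint angles; "qd": joint speeds; "joint_efforts": joint torques, N m; "position": TCP position; "tool_rot": TCP orientation; "force": force on the tool from outside, world axes, zero at the start; "moment": the same for the moment, N m; "grip_width": finger opening in m; "finger_force": force on a finger pad.
Only numpy, scipy, OpenCV 4.12 (cv2) and the standard library are available. Lean on these libraries where they do the work, as an engineer would, in place of code of your own. Each camera call takes 0.05 s, during which the arm holds its last target. There are 200 camera calls.

## Working session

There is one attempt and no reset: what is moved stays moved. The work goes in short steps, Python scripts to look and compute and a tool call to move; the robot and the scene stay as the last step left them, time stands still between calls to the robot, and variables do not carry over. Pictures are saved under pics/ and viewed, at most 10 in all, crops included, and the job is handed in when it is done.

Besides the shell and the picture viewer there is one more tool, called after "Request:" by a JSON object that holds its "name" and its "arguments", one argument or row to a line. play_rows: Moves the arm, as the interface text tells. Its arguments: {"type":"object","properties":{"deltas":{"type":"array"},"newtons":{"type":"number"}},"required":["deltas"]}

```bash
mkdir -p pics; python3 - <<'E'
from workcell import *
import cv2
for n in("scene","top"):
    im=grab_frame(n); cv2.imwrite(f"pics/{n}0.png",im[:,:,::-1]); print(n,get_calibration(n))
print(observe())
E
```

```text
scene {'fovy': 55.31775236285259, 'cx': 316.33561689050504, 'cy': 201.57398987531175, 'k1': -0.018729836418465384, 'xyz': array([ 1.01456522, -0.27942173,  0.95461955]), 'rotation': array([-2.60602800e+00, -1.80256002e-03,  1.05077184e+00])}
top {'fovy': 52.52852344363858, 'cx': 316.60204667297035, 'cy': 198.41248909956286, 'k1': -0.06510962160688538, 'xyz': array([0.31315942, 0.01440999, 1.23120932]), 'rotation': array([-2.95956165, -0.03165816, -1.54405293])}
{'clock': 0.1, 'qpos': array([-1.29822233,  0.52193264, -0.03630121,  1.59991495,  0.02120978,
        1.02107703, -0.11279673]), 'qd': array([ 8.33380847e-04, -4.66948954e-04, -2.32187630e-04, -1.54057915e-03,
       -7.00209659e-04,  1.55816703e-03,  2.91947896e-06]), 'joint_efforts': array([ 3.35329867e-03, -9.28479624e+01,  1.98364198e+00, -3.70530009e+01,
        1.80919643e-02,  5.39591303e-03, -6.91368678e-05]), 'position': array([0.2100081 , 0.5883297 , 0.19101007]), 'tool_rot': array([-3.14064964e+00,  8.55711131e-05,  2.79879271e+00]), 'force': array([-0.03754172, -1.26470999, -0.05234384]), 'moment': array([-0.00433827,  0.01513931,  0.01239014]), 'finger_force': 0.0, 'grip_width': 0.08516083055684535}
```

View pics/scene0.png

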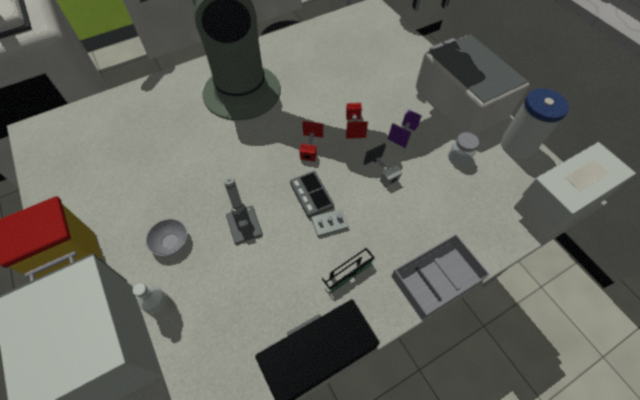

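View pics/top0.png

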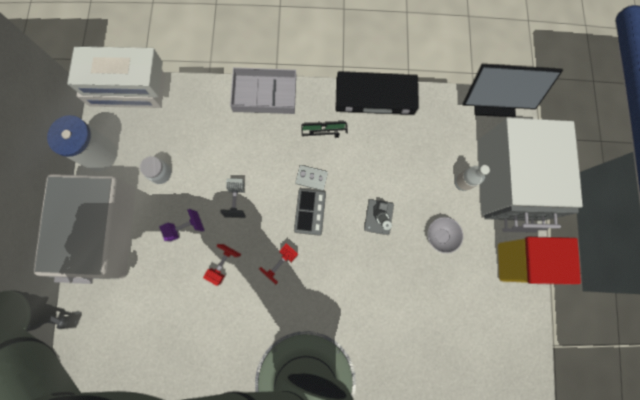

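The grey sensor is in the top view with its foot at about (232,212) and head at (236,184). In the scene view they are at (375,154) and (392,173). The cradle with the handpiece is at top (380,215) and scene (240,215). I'll zoom in on both.

```bash
cat > h.py <<'E'
import numpy as np, cv2
from workcell import *
from scipy.spatial.transform import Rotation as R
def ray(n,u,v):
    c=get_calibration(n); f=200/np.tan(np.radians(c['fovy']/2))
    K=np.array([[f,0,c['cx']],[0,f,c['cy']],[0,0,1]])
    p=cv2.undistortPoints(np.array([[[u,v]]],float),K,np.array([c['k1'],0,0,0.]))[0,0]
    d=R.from_euler('xyz',c['rotation']).apply([p[0],p[1],1]); return np.array(c['xyz']),d
def onz(n,u,v,z):
    o,d=ray(n,u,v); return o+d*(z-o[2])/d[2]
def proj(n,P):
    c=get_calibration(n); f=200/np.tan(np.radians(c['fovy']/2))
    q=R.from_euler('xyz',c['rotation']).inv().apply(np.array(P)-c['xyz']); s=q[:2]/q[2]; s=s*(1+c['k1']*(s@s)); return s*f+[c['cx'],c['cy']]
def tri(a,b):
    (o1,d1),(o2,d2)=ray("top",*a),ray("scene",*b)
    s=np.linalg.lstsq(np.c_[d1,-d2],o2-o1,rcond=None)[0]; p,q=o1+d1*s[0],o2+d2*s[1]
    return (p+q)/2,np.linalg.norm(p-q)
E
python3 - <<'E'
from h import *
t=cv2.imread("pics/top0.png"); s=cv2.imread("pics/scene0.png")
def z(i,u,v,w=25): return cv2.resize(i[v-w:v+w,u-w:u+w],(300,300),interpolation=cv2.INTER_CUBIC)
cv2.imwrite("pics/zoom.png",np.vstack([np.hstack([z(t,235,197),z(s,382,163)]),np.hstack([z(t,380,215),z(s,240,212,40)])]))
for a in [((232,212),(375,154)),((236,184),(392,173)),((387,226),(230,182))]: print(tri(*a))
E
```

```text
(array([0.4846852 , 0.23195986, 0.03471954]), np.float64(0.002051407568492911))
(array([0.57029601, 0.22735706, 0.04302869]), np.float64(0.005550499360608178))
(array([ 0.443853  , -0.20411685,  0.15300894]), np.float64(0.0040536943755647))
```

View pics/zoom.png

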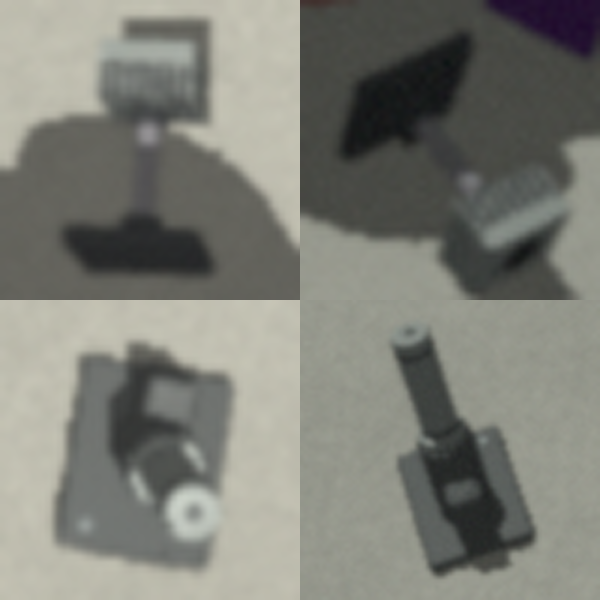

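The zoom shows four panels. Top view: sensor head at zoom (102–195, 40–115), foot edges at y 228 and 272, post between them. Cradle: base corners are clear, and the white tail disc is at top px (387.5,225.5) and scene px (228.8,181.3). Next I compute the positions.

```bash
python3 - <<'E'
from h import *
np.set_printoptions(precision=4,suppress=True)
T=lambda x,y:(210+x/6,172+y/6)
for nm,(x,y),z in [("foot top L",(66,228),.066),("foot top R",(192,228),.066),("foot bot L",(85,272),.001),("foot bot R",(213,272),.001),
 ("head far L",(106,40),.048),("head far R",(195,40),.048),("head near L",(101,105),.050),("head near R",(190,112),.050),("post head end",(148,120),.034),("post foot",(142,220),.04)]:
    print(nm,onz("top",*T(x,y),z))
S=lambda x,y:(357+x/6,138+y/6)
for nm,(x,y),z in [("foot top a",(360,80),.066),("foot top b",(470,35),.066)]: print("scene",nm,onz("scene",357+(x-300)/6,138+y/6,z))
C=lambda x,y:(355+x/6,190+y/6)
cs=[onz("top",*C(*p),.012) for p in[(85,55),(232,75),(205,270),(55,245)]]
for c in cs: print("cradle",c)
print(np.mean(cs,0))
tail=tri((387.5,225.5),(228.8,181.3)); print("tail",tail, onz("top",387.5,225.5,.163),onz("scene",228.8,181.3,.163))
print("collar",tri((383,218.3),(238,209.3)))
x=(cs[0]-cs[3]+cs[1]-cs[2]);print("cradle yaw",np.degrees(np.arctan2(x[1],x[0])), [np.linalg.norm(cs[i]-cs[i-1]) for i in range(4)])
E
```

```text
foot top L [0.4855 0.2594 0.066 ]
foot top R [0.4875 0.1986 0.066 ]
foot bot L [0.4728 0.2619 0.001 ]
foot bot R [0.4749 0.1969 0.001 ]
head far L [0.5833 0.2499 0.048 ]
head far R [0.5847 0.2057 0.048 ]
head near L [0.5498 0.2497 0.05  ]
head near R [0.5477 0.2056 0.05  ]
post head end [0.5461 0.2289 0.034 ]
post foot [0.4946 0.2276 0.04  ]
scene foot top a [0.4826 0.1987 0.066 ]
scene foot top b [0.4861 0.2619 0.066 ]
cradle [ 0.5416 -0.1799  0.012 ]
cradle [ 0.5336 -0.2559  0.012 ]
cradle [ 0.4329 -0.2415  0.012 ]
cradle [ 0.4435 -0.165   0.012 ]
[ 0.4879 -0.2106  0.012 ]
tail (array([ 0.4443, -0.2054,  0.1579]), np.float64(0.0020339263324874847)) [ 0.4434 -0.2054  0.163 ] [ 0.4484 -0.205   0.163 ]
collar (array([ 0.4758, -0.2109,  0.0685]), np.float64(0.0015289908737762658))
cradle yaw -8.403069850177685 [np.float64(0.09921697205651661), np.float64(0.07644879561304643), np.float64(0.10167350498360254), np.float64(0.07714916566069138)]
```

```bash
cat >> h.py <<'E'
def rot(yaw,tilt): # tool y along world y at yaw 0; tilt>0 points the tool back to the robot (deg)
    return R.from_euler('z',yaw,degrees=True)*R.from_euler('y',tilt,degrees=True)*R.from_euler('xyz',[np.pi,0,np.pi])
def delta(G,Rt,off=.019):
    s=observe(); R0=R.from_euler('xyz',s['tool_rot']); p=np.array(G)+off*Rt.apply([0,0,1])
    print("t",round(s['clock'],2),"delta",np.round(np.r_[R0.inv().apply(p-s['position'])/.5,(R0.inv()*Rt).as_rotvec(degrees=True)/120],4))
def st():
    s=observe(); R0=R.from_euler('xyz',s['tool_rot']); z=R0.apply([0,0,1])
    print("t",round(s['clock'],2),"tcp",np.round(s['position'],4),"G",np.round(s['position']-.019*z,4),"z",np.round(z,3),"y",np.round(R0.apply([0,1,0]),3),"F",np.round(s['force'],1),"w",round(s['grip_width'],4),"ff",s['finger_force'],"q",np.round(s['qpos'],2))
E
python3 - <<'E'
from h import *
delta([.567,.228,.2],rot(.5,30))
E
```

```text
t 0.1 delta [-0.8968 -0.4453  0.0154  0.0435  0.2474 -0.1641]
```

Request:
{"name": "play_rows", "arguments": {
  "deltas": [
    [-0.897, -0.445, 0.015, 0.0435, 0.2474, -0.1641, 0],
    [-0.897, -0.445, 0.015, 0.0435, 0.2474, -0.1641, 0],
    [-0.897, -0.445, 0.015, 0.0435, 0.2474, -0.1641, 0],
    [-0.897, -0.445, 0.015, 0.0435, 0.2474, -0.1641, 0],
    [-0.897, -0.445, 0.015, 0.0435, 0.2474, -0.1641, 0],
    [-0.897, -0.445, 0.015, 0.0435, 0.2474, -0.1641, 0],
    [-0.897, -0.445, 0.015, 0.0435, 0.2474, -0.1641, 0],
    [-0.897, -0.445, 0.015, 0.0435, 0.2474, -0.1641, 0],
    [-0.897, -0.445, 0.015, 0.0435, 0.2474, -0.1641, 0],
    [-0.897, -0.445, 0.015, 0.0435, 0.2474, -0.1641, 0]
  ]
}}

```text
clock: 1.1
position: [0.5292, 0.2572, 0.1842]
tool_rot: [3.141, -0.524, -3.133]
force: [0.7, 0.4, 0.1]
grip_width: 0.0856
finger_force: 0.0
```

```bash
python3 - <<'E'
from h import *
st();delta([.567,.228,.2],rot(.5,30));delta([.567,.228,.2],rot(.5,-60))
E
```

```text
t 1.1 tcp [0.5292 0.2572 0.1842] G [0.5387 0.2573 0.2006] z [-0.5   -0.004 -0.866] y [-0.008  1.     0.001] F [0.7 0.4 0.1] w 0.0856 ff 0.0 q [-0.36  0.8  -0.13  1.23 -0.13  1.59  1.14]
t 1.1 delta [-0.0491 -0.059  -0.027   0.0003 -0.0002  0.    ]
t 1.1 delta [-8.710e-02 -5.900e-02 -6.500e-02  3.000e-04 -7.502e-01 -2.000e-04]
```

Request:
{"name": "play_rows", "arguments": {
  "deltas": [
    [-0.087, -0.059, -0.065, 0, -0.75, 0, 0],
    [-0.087, -0.059, -0.065, 0, -0.75, 0, 0],
    [-0.087, -0.059, -0.065, 0, -0.75, 0, 0],
    [-0.087, -0.059, -0.065, 0, -0.75, 0, 0],
    [-0.087, -0.059, -0.065, 0, -0.75, 0, 0],
    [-0.087, -0.059, -0.065, 0, -0.75, 0, 0],
    [-0.087, -0.059, -0.065, 0, -0.75, 0, 0],
    [-0.087, -0.059, -0.065, 0, -0.75, 0, 0],
    [-0.087, -0.059, -0.065, 0, -0.75, 0, 0],
    [-0.087, -0.059, -0.065, 0, -0.75, 0, 0]
  ]
}}

```text
clock: 2.1
position: [0.596, 0.2174, 0.1899]
tool_rot: [-3.091, 0.645, -3.141]
force: [0.1, -2.1, -0.9]
grip_width: 0.0855
finger_force: 0.0
```

```bash
python3 - <<'E'
from h import *
st();delta([.567,.228,.095],rot(.5,-60))
E
```

```text
t 2.1 tcp [0.596  0.2174 0.1899] G [0.5846 0.2184 0.205 ] z [ 0.6   -0.051 -0.798] y [ 0.03   0.999 -0.041] F [ 0.1 -2.1 -0.9] w 0.0855 ff 0.0 q [-1.09  0.4   0.5   2.15  1.03  0.28 -0.07]
t 2.1 delta [ 0.1456  0.0291  0.1505 -0.027  -0.1922  0.0022]
```

Request:
{"name": "play_rows", "arguments": {
  "deltas": [
    [0.11, 0.029, 0.12, -0.027, -0.19, 0.002, 0],
    [0.11, 0.029, 0.12, -0.027, -0.19, 0.002, 0],
    [0.11, 0.029, 0.12, -0.027, -0.19, 0.002, 0],
    [0.11, 0.029, 0.12, -0.027, -0.19, 0.002, 0],
    [0.11, 0.029, 0.12, -0.027, -0.19, 0.002, 0],
    [0.11, 0.029, 0.12, -0.027, -0.19, 0.002, 0],
    [0.11, 0.029, 0.12, -0.027, -0.19, 0.002, 0]
  ]
}}

```text
clock: 2.8
position: [0.5924, 0.2201, 0.1129]
tool_rot: [-3.042, 0.98, -3.099]
force: [1.6, -2.2, 0.1]
grip_width: 0.0852
finger_force: 0.0
```

```bash
python3 - <<'E'
from h import *
st();delta([.65,.228,.12],rot(.5,-60))
E
```

```text
t 2.8 tcp [0.5924 0.2201 0.1129] G [0.5766 0.2214 0.1235] z [ 0.83  -0.064 -0.555] y [ 0.04   0.998 -0.055] F [ 1.6 -2.2  0.1] w 0.0852 ff 0.0 q [-1.05  0.7   0.25  2.38  2.22  0.81 -1.55]
t 2.8 delta [-0.0789  0.0222  0.1246 -0.0338 -0.0319  0.0101]
```

Request:
{"name": "play_rows", "arguments": {
  "deltas": [
    [-0.079, 0.022, 0.125, -0.034, -0.032, 0.01, 0],
    [-0.079, 0.022, 0.125, -0.034, -0.032, 0.01, 0],
    [-0.079, 0.022, 0.125, -0.034, -0.032, 0.01, 0],
    [-0.079, 0.022, 0.125, -0.034, -0.032, 0.01, 0]
  ]
}}

```text
clock: 3.2
position: [0.667, 0.2241, 0.1103]
tool_rot: [-3.132, 1.045, -3.129]
force: [-0.3, 0.7, -0.9]
grip_width: 0.0853
finger_force: 0.0
```

```bash
python3 - <<'E'
from h import *
st();delta([.567,.228,.14],rot(.5,25))
E
```

```text
t 3.2 tcp [0.667  0.2241 0.1103] G [0.6506 0.2241 0.1199] z [ 0.865  0.001 -0.502] y [-0.004  1.    -0.005] F [-0.3  0.7 -0.9] w 0.0853 ff 0.0 q [-0.89  0.77  0.23  2.28  2.45  0.86 -1.63]
t 3.2 delta [ 0.0869  0.0083 -0.1994 -0.0033  0.7071 -0.0018]
```

Request:
{"name": "play_rows", "arguments": {
  "deltas": [
    [0.087, 0.008, -0.2, -0.003, 0.707, -0.002, 0],
    [0.087, 0.008, -0.2, -0.003, 0.707, -0.002, 0],
    [0.087, 0.008, -0.2, -0.003, 0.707, -0.002, 0],
    [0.087, 0.008, -0.2, -0.003, 0.707, -0.002, 0],
    [0.087, 0.008, -0.2, -0.003, 0.707, -0.002, 0],
    [0.087, 0.008, -0.2, -0.003, 0.707, -0.002, 0],
    [0.087, 0.008, -0.2, -0.003, 0.707, -0.002, 0],
    [0.087, 0.008, -0.2, -0.003, 0.707, -0.002, 0],
    [0.087, 0.008, -0.2, -0.003, 0.707, -0.002, 0],
    [0.087, 0.008, -0.2, -0.003, 0.707, -0.002, 0]
  ]
}}

```text
clock: 4.2
position: [0.5623, 0.2231, 0.122]
tool_rot: [-3.033, 0.388, 3.138]
force: [0.6, -0.6, -1.7]
grip_width: 0.085
finger_force: 0.0
```

```bash
python3 - <<'E'
from h import *
st();delta([.569,.228,.14],rot(.5,25));delta([.569,.228,.028],rot(.5,25))
E
```

```text
t 4.2 tcp [0.5623 0.2231 0.122 ] G [0.5551 0.2252 0.1395] z [ 0.376 -0.11  -0.92 ] y [ 0.045  0.994 -0.1  ] F [ 0.6 -0.6 -1.7] w 0.085 ff 0.0 q [-0.71  0.47  0.05  2.02  0.66  0.51  0.31]
t 4.2 delta [ 0.0019  0.0093 -0.0034 -0.0488  0.3929 -0.0276]
t 4.2 delta [ 0.0867  0.0319  0.2027 -0.0488  0.3929 -0.0276]
```

Request:
{"name": "play_rows", "arguments": {
  "deltas": [
    [0.002, 0.009, -0.003, -0.049, 0.393, -0.028, 0],
    [0.002, 0.009, -0.003, -0.049, 0.393, -0.028, 0],
    [0.002, 0.009, -0.003, -0.049, 0.393, -0.028, 0],
    [0.002, 0.009, -0.003, -0.049, 0.393, -0.028, 0],
    [0.002, 0.009, -0.003, -0.049, 0.393, -0.028, 0],
    [0.002, 0.009, -0.003, -0.049, 0.393, -0.028, 0],
    [0.002, 0.009, -0.003, -0.049, 0.393, -0.028, 0],
    [0.002, 0.009, -0.003, -0.049, 0.393, -0.028, 0]
  ]
}}

```text
clock: 5.0
position: [0.5627, 0.2263, 0.1218]
tool_rot: [-3.141, -0.433, -3.135]
force: [-0.2, 0.9, 0.9]
grip_width: 0.0853
finger_force: 0.0
```

```bash
python3 - <<'E'
from h import *
st();delta([.569,.228,.028],rot(.5,25))
cv2.imwrite("pics/t1.png",cv2.resize(np.hstack([grab_frame("top")[130:260,150:320,::-1],grab_frame("scene")[90:220,300:470,::-1]]),None,fx=2.3,fy=2.3))
E
```

```text
t 5.0 tcp [0.5627 0.2263 0.1218] G [0.5707 0.2264 0.139 ] z [-0.419 -0.003 -0.908] y [-0.006  1.    -0.   ] F [-0.2  0.9  0.9] w 0.0853 ff 0.0 q [-0.23  0.84 -0.3   1.28  0.03  1.43  1.1 ]
t 5.0 delta [-9.00e-02  3.30e-03  2.03e-01  2.00e-04  1.80e-03 -1.10e-03]
```

View pics/t1.png

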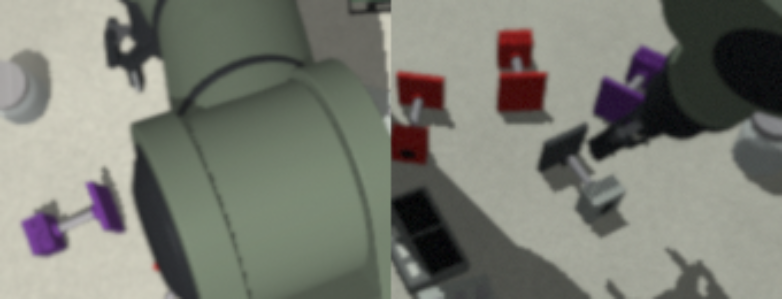

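```bash
python3 - <<'E'
from h import *
s=observe();z=R.from_euler('xyz',s['tool_rot']).apply([0,0,1])
for n,o in(("top",(150,130)),("scene",(300,90))):
    for b in (0,.019,.1,.2):
        p=proj(n,s['position']-b*z); print(n,b,p.round(),((p-o)*2.3+[390*(n=='scene'),0]).round())
E
```

```text
top 0 [230. 180.] [185. 115.]
top 0.019 [229. 176.] [183. 105.]
top 0.1 [225. 156.] [173.  61.]
top 0.2 [219. 129.] [159.  -3.]
scene 0 [394. 154.] [607. 148.]
scene 0.019 [397. 152.] [613. 144.]
scene 0.1 [411. 143.] [645. 123.]
scene 0.2 [431. 130.] [691.  92.]
```

The gripper is over the sensor head: the tip projects to scene crop (607,148), which matches what I see. I'll descend now.

Request:
{"name": "play_rows", "arguments": {
  "deltas": [
    [-0.03, 0.001, 0.07, 0, 0.002, -0.001, 0],
    [-0.06, 0.002, 0.14, 0, 0.002, -0.001, 0],
    [-0.08, 0.003, 0.18, 0, 0.002, -0.001, 0],
    [-0.09, 0.003, 0.2, 0, 0.002, -0.001, 0],
    [-0.09, 0.003, 0.203, 0, 0.002, -0.001, 0],
    [-0.09, 0.003, 0.203, 0, 0.002, -0.001, 0]
  ]
}}

```text
clock: 5.7
position: [0.5624, 0.2277, 0.0133]
tool_rot: [3.14, -0.434, -3.133]
force: [1.2, 0.5, 0.9]
grip_width: 0.0855
finger_force: 0.0
```

```bash
python3 - <<'E'
from h import *
st();delta([.569,.228,.028],rot(.5,25))
E
```

```text
t 5.7 tcp [0.5624 0.2277 0.0133] G [0.5704 0.2278 0.0306] z [-0.42  -0.002 -0.907] y [-0.008  1.     0.001] F [1.2 0.5 0.9] w 0.0855 ff 0.0 q [-0.23  0.97 -0.29  1.32  0.06  1.27  1.11]
t 5.7 delta [ 0.0004  0.0004  0.0058  0.0006  0.0013 -0.    ]
```

Request:
{"name": "play_rows", "arguments": {
  "deltas": [
    [0, 0, 0, 0, 0, 0, 0.25],
    [0, 0, 0, 0, 0, 0, 0.35],
    [0, 0, 0, 0, 0, 0, 0.45],
    [0, 0, 0, 0, 0, 0, 0.6],
    [0, 0, 0, 0, 0, 0, 0.8],
    [0, 0, 0, 0, 0, 0, 0.8],
    [0, 0, 0, 0, 0, 0, 0.8],
    [0, 0, 0, 0, 0, 0, 0.8]
  ],
  "newtons": 70
}}

```text
clock: 6.5
position: [0.5638, 0.2276, 0.0134]
tool_rot: [3.14, -0.432, -3.134]
force: [5.4, -0.2, 15.4]
grip_width: 0.0171
finger_force: 8.0
```

```bash
python3 - <<'E'
from h import *
st();s=observe();g=s['position']-.019*R.from_euler('xyz',s['tool_rot']).apply([0,0,1])
delta(g+[0.03,0,.08],rot(.5,25));delta([.63,.228,.125],rot(.5,-60))
E
```

```text
t 6.5 tcp [0.5638 0.2276 0.0134] G [0.5717 0.2277 0.0306] z [-0.419 -0.001 -0.908] y [-0.007  1.     0.002] F [ 5.4 -0.2 15.4] w 0.0171 ff 7.99822423607111 q [-0.23  0.97 -0.29  1.32  0.06  1.27  1.11]
t 6.5 delta [ 0.0127 -0.0002 -0.1704  0.0012  0.0021 -0.0004]
t 6.5 delta [-6.460e-02  3.000e-04 -2.547e-01  7.000e-04 -7.063e-01 -1.200e-03]
```

```bash
python3 - <<'E'
from h import *
st()
cv2.imwrite("pics/t2.png",cv2.resize(grab_frame("scene")[110:220,320:470,::-1],None,fx=5,fy=5,interpolation=2))
E
```

```text
t 6.5 tcp [0.5638 0.2276 0.0134] G [0.5717 0.2277 0.0306] z [-0.419 -0.001 -0.908] y [-0.007  1.     0.002] F [ 5.4 -0.2 15.4] w 0.0171 ff 7.99822423607111 q [-0.23  0.97 -0.29  1.32  0.06  1.27  1.11]
```

View pics/t2.png

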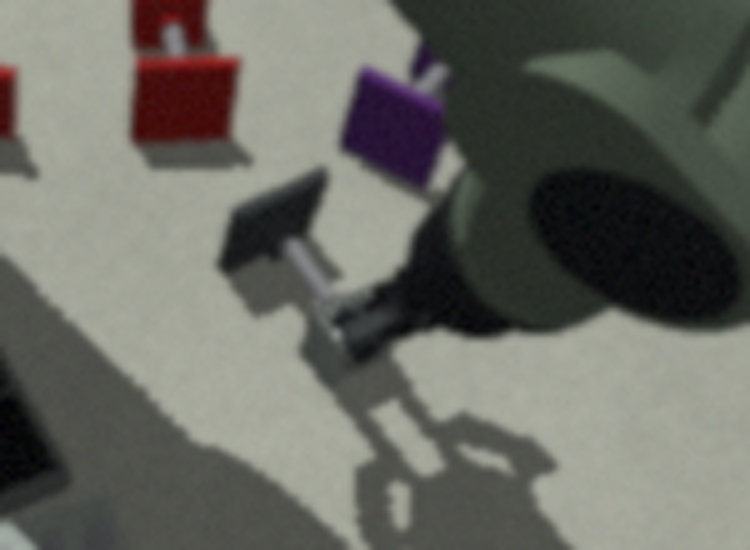

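```bash
python3 - <<'E'
from h import *
s=observe();z=R.from_euler('xyz',s['tool_rot']).apply([0,0,1])
f=lambda p:((proj("scene",p)-[320,110])*5).round()
for n,p in dict(tcp=s['position'],g=s['position']-.019*z,b=s['position']-.073*z,head=[.569,.228,.025],o=[.48,.23,.034],w=[.584,.228,.024],hn=[.554,.228,.025],ftL=[.4855,.26,.066],fbR=[.475,.197,.001]).items(): print(n,f(p))
im=grab_frame("top")[160:230,190:280,::-1]; sc=grab_frame("scene")[140:190,360:410,::-1]
cv2.imwrite("pics/t3.png",np.hstack([cv2.resize(im,(514,400),interpolation=2),cv2.resize(sc[:50,:35],(280,400),interpolation=2)]))
E
```

```text
tcp [341. 336.]
g [353. 329.]
b [392. 309.]
head [350. 331.]
o [270. 216.]
w [364. 351.]
hn [335. 313.]
ftL [323. 170.]
fbR [214. 265.]
```

View pics/t3.png

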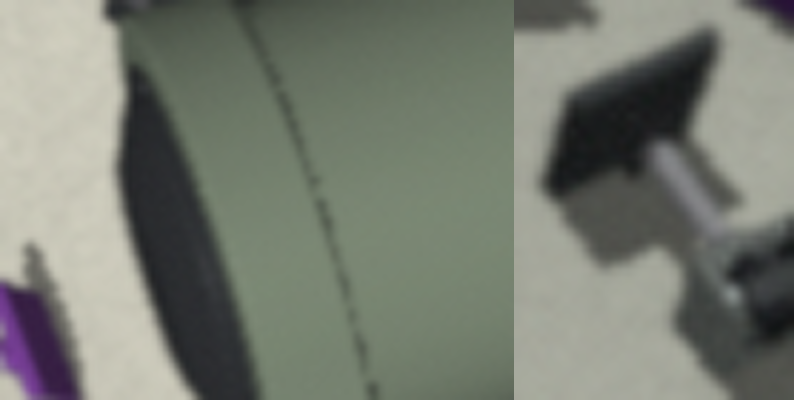

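Request:
{"name": "play_rows", "arguments": {
  "deltas": [
    [0, 0, 0, 0, 0, 0, 0.8],
    [0, 0, 0, 0, 0, 0, 0.8],
    [0, 0, 0, 0, 0, 0, 0.8]
  ]
}}

```text
clock: 6.95
position: [0.5638, 0.2276, 0.0134]
tool_rot: [3.14, -0.432, -3.134]
force: [5.8, 0.0, 14.9]
grip_width: 0.0171
finger_force: 8.0
```

```bash
python3 - <<'E'
from h import *
st();print(observe()['moment'])
im=grab_frame("scene")[150:195,365:425,::-1]
cv2.imwrite("pics/t4.png",cv2.resize(cv2.convertScaleAbs(im,alpha=1.8),(780,585),interpolation=2))
E
```

```text
t 6.95 tcp [0.5638 0.2276 0.0134] G [0.5718 0.2276 0.0306] z [-0.419 -0.001 -0.908] y [-0.007  1.     0.002] F [ 5.8  0.  14.9] w 0.0171 ff 7.99806559458375 q [-0.23  0.97 -0.29  1.32  0.06  1.27  1.11]
[ 0.03559222 -0.3759124  -0.05480602]
```

View pics/t4.png

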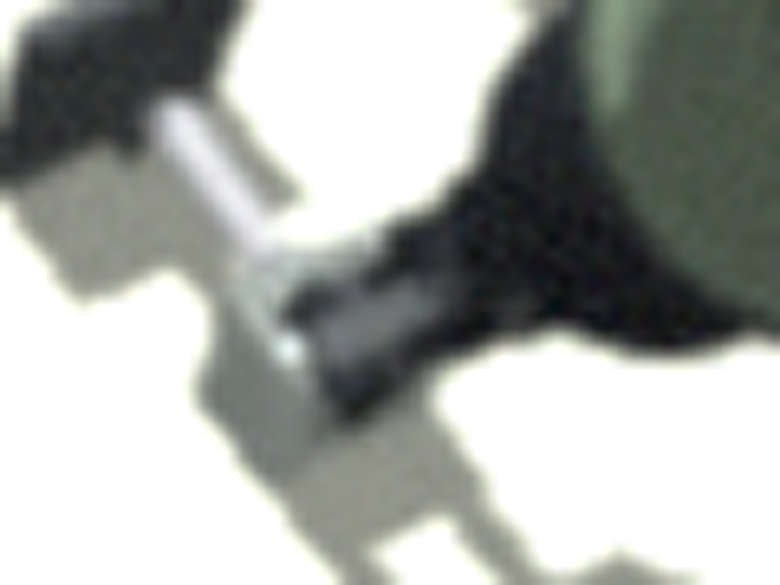

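```bash
python3 - <<'E'
from h import *
f=lambda p:((proj("scene",p)-[365,150])*13).round()
for y in (.252,.228,.219,.204,.195):
  for x,z in((.5638,.0134),(.572,.031),(.595,.08)): print(y,x,z,f([x,y,z]))
for x in(.554,.584):
  for y in(.252,.204):
    for z in (.001,.049): print("head",x,y,z,f([x,y,z]))
E
```

```text
0.252 0.5638 0.0134 [387. 311.]
0.252 0.572 0.031 [422. 293.]
0.252 0.595 0.08 [527. 238.]
0.228 0.5638 0.0134 [302. 354.]
0.228 0.572 0.031 [336. 336.]
0.228 0.595 0.08 [437. 283.]
0.219 0.5638 0.0134 [270. 370.]
0.219 0.572 0.031 [304. 352.]
0.219 0.595 0.08 [403. 300.]
0.204 0.5638 0.0134 [216. 397.]
0.204 0.572 0.031 [249. 379.]
0.204 0.595 0.08 [346. 329.]
0.195 0.5638 0.0134 [184. 413.]
0.195 0.572 0.031 [216. 396.]
0.195 0.595 0.08 [312. 346.]
head 0.554 0.252 0.001 [353. 312.]
head 0.554 0.252 0.049 [390. 190.]
head 0.554 0.204 0.001 [184. 396.]
head 0.554 0.204 0.049 [215. 276.]
head 0.584 0.252 0.001 [429. 404.]
head 0.584 0.252 0.049 [469. 284.]
head 0.584 0.204 0.001 [259. 491.]
head 0.584 0.204 0.049 [293. 373.]
```

Request:
{"name": "play_rows", "arguments": {
  "deltas": [
    [0, 0, 0, 0, 0, 0, 0.7],
    [0, 0, 0, 0, 0, 0, 0.7]
  ]
}}

```text
clock: 7.2
position: [0.5636, 0.2272, 0.0131]
tool_rot: [3.14, -0.432, -3.134]
force: [5.0, -1.7, 13.3]
grip_width: 0.0256
finger_force: 6.8
```

Request:
{"name": "play_rows", "arguments": {
  "deltas": [
    [0, 0, 0, 0, 0, 0, 0.55],
    [0, 0, 0, 0, 0, 0, 0.55]
  ]
}}

```text
clock: 7.4
position: [0.5629, 0.2269, 0.0123]
tool_rot: [3.141, -0.434, -3.134]
force: [3.6, -1.3, 6.1]
grip_width: 0.0388
finger_force: 3.9
```

Request:
{"name": "play_rows", "arguments": {
  "deltas": [
    [0, 0, 0, 0, 0, 0, 0.4],
    [0, 0, 0, 0, 0, 0, 0.4]
  ]
}}

```text
clock: 7.6
position: [0.5618, 0.2272, 0.0117]
tool_rot: [3.141, -0.436, -3.134]
force: [-0.6, -0.1, 1.3]
grip_width: 0.0515
finger_force: 0.0
```

Request:
{"name": "play_rows", "arguments": {
  "deltas": [
    [0, 0, 0, 0, 0, 0, 0.0],
    [0, 0, 0, 0, 0, 0, 0.0],
    [0, 0, 0, 0, 0, 0, 0.0],
    [0, 0, 0, 0, 0, 0, 0.0]
  ]
}}

```text
clock: 8.0
position: [0.562, 0.2272, 0.0118]
tool_rot: [3.141, -0.436, -3.134]
force: [-0.1, 0.6, -0.7]
grip_width: 0.0853
finger_force: 0.0
```

Request:
{"name": "play_rows", "arguments": {
  "deltas": [
    [0, 0, -0.015, 0, 0, 0, 0.2],
    [0, 0, -0.03, 0, 0, 0, 0.3],
    [0, 0, -0.03, 0, 0, 0, 0.4],
    [0, 0, -0.03, 0, 0, 0, 0.4],
    [0, 0, -0.03, 0, 0, 0, 0.5],
    [0, 0, -0.03, 0, 0, 0, 0.6],
    [0, 0, -0.03, 0, 0, 0, 0.6],
    [0, 0, -0.03, 0, 0, 0, 0.6]
  ],
  "newtons": 70
}}

```text
clock: 8.8
position: [0.5683, 0.2272, 0.0254]
tool_rot: [3.141, -0.436, -3.134]
force: [-0.1, 0.6, -0.1]
grip_width: 0.0344
finger_force: 0.0
```

```bash
python3 - <<'E'
from h import *
st();print(observe()['moment'])
im=grab_frame("scene")[150:195,365:425,::-1]
cv2.imwrite("pics/t5.png",cv2.resize(cv2.convertScaleAbs(im,alpha=1.5),(780,585),interpolation=2))
E
```

```text
t 8.8 tcp [0.5683 0.2272 0.0254] G [0.5763 0.2273 0.0426] z [-0.422 -0.003 -0.907] y [-0.008  1.     0.001] F [-0.1  0.6 -0.1] w 0.0344 ff 0.0 q [-0.23  0.97 -0.29  1.3   0.06  1.3   1.11]
[ 0.0154637  -0.49178925  0.0206593 ]
```

View pics/t5.png

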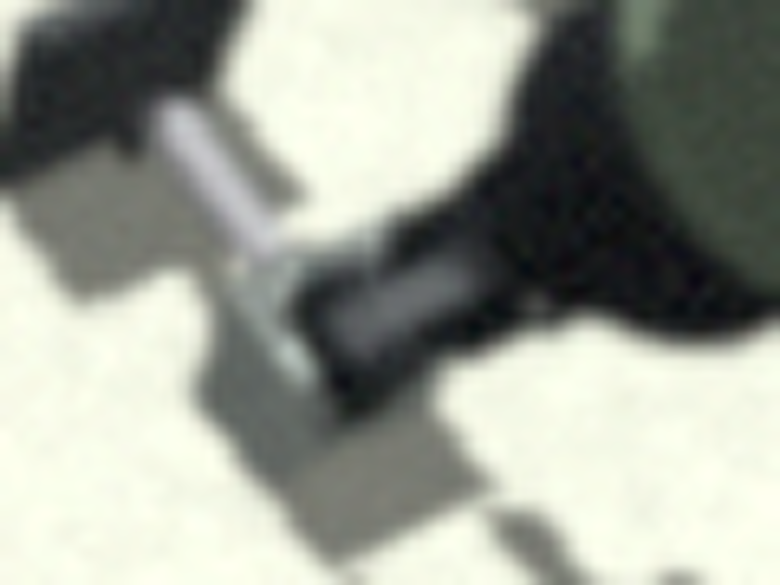

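The fingers are closing in front of the head instead of on it. I'll lift, close, and compare the seen fingertip with the reported TCP.

```bash
python3 - <<'E'
from h import *
delta([.5763,.2273,.11],rot(.5,25)); delta([.62,.16,.169],rot(.5,0))
E
```

```text
t 8.85 delta [ 0.057   0.0002 -0.1221  0.0004  0.0004 -0.0004]
t 8.85 delta [ 0.0125 -0.135  -0.2692  0.0004 -0.208  -0.0004]
```

Request:
{"name": "play_rows", "arguments": {
  "deltas": [
    [0.03, 0, -0.06, 0, 0, 0, 0.3],
    [0.057, 0, -0.122, 0, 0, 0, 0.6],
    [0.0125, -0.135, -0.269, 0, -0.208, 0, 1],
    [0.0125, -0.135, -0.269, 0, -0.208, 0, 1],
    [0.0125, -0.135, -0.269, 0, -0.208, 0, 1],
    [0.0125, -0.135, -0.269, 0, -0.208, 0, 1],
    [0.0125, -0.135, -0.269, 0, -0.208, 0, 1],
    [0.0125, -0.135, -0.269, 0, -0.208, 0, 1]
  ],
  "newtons": 30
}}

```text
clock: 9.65
position: [0.6203, 0.1604, 0.1498]
tool_rot: [3.141, -0.001, -3.134]
force: [-0.0, 0.1, -0.7]
grip_width: -0.0001
finger_force: 0.0
```

```bash
python3 - <<'E'
from h import *
st(); s=observe()
im=grab_frame("scene"); p=proj("scene",s['position']); print("tip px",p)
u,v=int(p[0]),int(p[1]); c=im[v-40:v+40,u-50:u+50,::-1]
c=cv2.resize(cv2.convertScaleAbs(c,alpha=1.3),(750,600),interpolation=2); cv2.drawMarker(c,tuple(int(q) for q in (p-[u-50,v-40])*7.5),(0,255,0),0,12,1)
for y in(-.04,.04):
  q=(proj("scene",s['position']+[0,y,0])-[u-50,v-40])*7.5; cv2.circle(c,tuple(int(a) for a in q),4,(255,0,0),-1)
cv2.imwrite("pics/t6.png",c); np.save("t6.npy",im)
print("sensor head px now",[((proj("scene",P)-[u-50,v-40])*7.5).round() for P in([.554,.204,.049],[.584,.204,.049],[.584,.252,.049],[.554,.252,.049],[.584,.228,.025])])
E
```

```text
t 9.65 tcp [0.6203 0.1604 0.1498] G [0.6204 0.1604 0.1688] z [-0.001  0.001 -1.   ] y [-0.008  1.     0.001] F [-0.   0.1 -0.7] w -0.0001 ff 0.0 q [-0.18  0.6  -0.26  1.59  0.17  0.98  1.09]
tip px [388.18787871 173.78456929]
sensor head px now [array([327., 287.]), array([371., 343.]), array([473., 292.]), array([428., 237.]), array([412., 352.])]
```

View pics/t6.png

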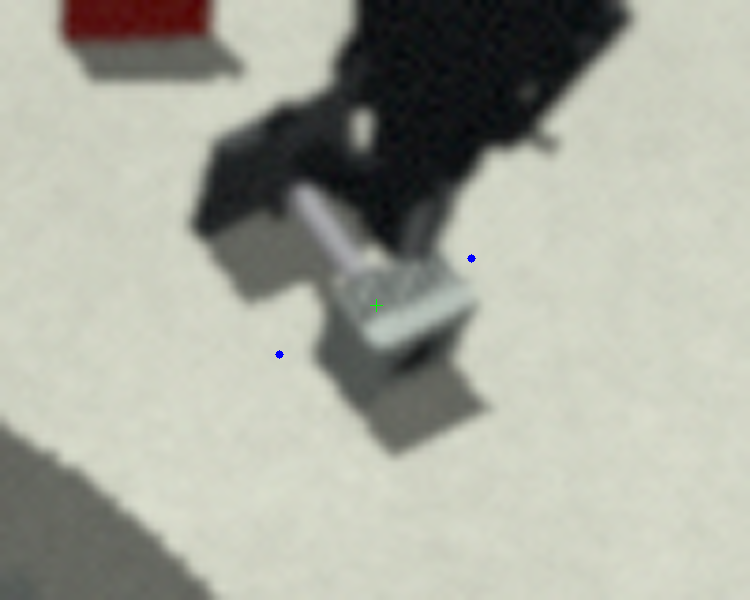

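The view shows the shut tips ending near crop (410,256), but the reported TCP projects to (376,305). That is about 6 px higher, so the tips look shorter than reported. I'll check by touching the bare counter.

Request:
{"name": "play_rows", "arguments": {
  "deltas": [
    [-0.08, 0, 0.08, 0, 0, 0, 1],
    [-0.08, 0, 0.16, 0, 0, 0, 1],
    [-0.08, 0, 0.22, 0, 0, 0, 1],
    [-0.08, 0, 0.22, 0, 0, 0, 1],
    [-0.08, 0, 0.22, 0, 0, 0, 1]
  ]
}}

```text
clock: 10.2
position: [0.6602, 0.1607, 0.04]
tool_rot: [3.141, -0.001, -3.134]
force: [0.5, -0.1, 0.8]
grip_width: 0.0002
finger_force: 0.0
```

Request:
{"name": "play_rows", "arguments": {
  "deltas": [
    [0, 0, 0.01, 0, 0, 0, 1],
    [0, 0, 0.02, 0, 0, 0, 1],
    [0, 0, 0.028, 0, 0, 0, 1],
    [0, 0, 0.028, 0, 0, 0, 1],
    [0, 0, 0.028, 0, 0, 0, 1]
  ]
}}

```text
clock: 10.7
position: [0.6601, 0.1604, 0.0262]
tool_rot: [3.141, 0.0, -3.134]
force: [0.5, -0.7, -0.3]
grip_width: 0.0003
finger_force: 0.0
```

Request:
{"name": "play_rows", "arguments": {
  "deltas": [
    [0, 0, 0.01, 0, 0, 0, 1],
    [0, 0, 0.02, 0, 0, 0, 1],
    [0, 0, 0.028, 0, 0, 0, 1],
    [0, 0, 0.034, 0, 0, 0, 1],
    [0, 0, 0.04, 0, 0, 0, 1],
    [0, 0, 0.044, 0, 0, 0, 1],
    [0, 0, 0.044, 0, 0, 0, 1]
  ]
}}

```text
clock: 11.4
position: [0.6598, 0.1604, 0.0037]
tool_rot: [3.141, -0.0, -3.134]
force: [0.2, 0.1, -0.4]
grip_width: 0.0002
finger_force: 0.0
```

```bash
python3 - <<'E'
from h import *
st(); s=observe(); im=grab_frame("scene"); p=proj("scene",s['position']); print("tip px",p)
g=im.max(2); u,v=p.astype(int)
for r in range(v-22,v+14,2): print(r,' '.join('%3d'%x for x in g[r,u-20:u+24:2]))
E
```

```text
t 11.4 tcp [0.6598 0.1604 0.0037] G [0.6598 0.1604 0.0227] z [-0.  0. -1.] y [-0.008  1.     0.   ] F [ 0.2  0.1 -0.4] w 0.0002 ff 0.0 q [-0.19  0.83 -0.22  1.56  0.23  0.78  1.08]
tip px [387.81708891 213.08158832]
191 170 165 167 165 166 166 168 160  70  35  17  17  20  14  18  17   7  15  18  19  21  79
193 170 168 168 162 155 140 142 102  44  28  13  12  18  15  14  18  18  15  14  20  79 152
195 168 168 171 154  73  33  39  37  35  56  32  16  17  14  14  18  16  15  20  72 151 168
197 170 170 168 153  63  33  36  32  36  75  44  17  16  17  17  19  26  77  97 151 167 166
199 171 171 171 170 139  52  30  21  28  31  28  21  16  17  17  20  66 147 166 169 168 169
201 170 171 169 168 165 107  28  17  21  25  17  14  21  17  29  76 150 167 167 164 168 168
203 169 168 167 165 167 159 104  37  20  19  19  16  19  27  49 132 170 169 169 166 167 168
205 167 169 170 165 168 170 163 148 118  80  29  17  38  50  81 152 166 167 170 168 165 167
207 160 167 164 166 166 165 165 167 167 161 115  31  49  63 125 162 164 167 164 169 166 164
209 110 154 165 167 168 168 167 164 166 165 159 123 108 148 165 165 164 165 166 166 163 165
211  83  96 150 165 167 166 164 164 167 167 164 165 168 167 165 163 166 162 165 168 168 168
213  83  82  96 150 167 167 168 167 165 166 165 166 167 165 165 166 165 162 167 166 168 167
215  83  80  83  97 153 167 168 165 163 165 168 170 165 164 166 168 166 167 166 168 166 166
217  80  83  81  83  95 153 166 167 165 166 165 144 116 142 135 165 170 162 155 156 154 158
219  82  81  81  81  81  97 153 166 165 166 164 130  81  82  83 130 163 110  85  84  83  84
221  80  79  79  79  79  81  96 148 164 166 156  96  82  79  82  93  99  78  82  81  96  82
223  80  79  79  81  81  80  80  95 151 167 168 113  82  82  80  80  80  80  81  84  94  78
225  79  82  79  82  82  78  82  82  97 149 156 143  84  81  82  82  80  82  80  79  81  81
```

Request:
{"name": "play_rows", "arguments": {
  "deltas": [
    [0, 0, 0.008, 0, 0, 0, 1],
    [0, 0, 0.016, 0, 0, 0, 1],
    [0, 0, 0.024, 0, 0, 0, 1],
    [0, 0, 0.024, 0, 0, 0, 1]
  ]
}}

```text
clock: 11.85
position: [0.6596, 0.1603, -0.0088]
tool_rot: [3.141, -0.001, -3.134]
force: [-1.4, 0.6, -0.0]
grip_width: 0.0002
finger_force: 0.0
```

Request:
{"name": "play_rows", "arguments": {
  "deltas": [
    [0, 0, 0.006, 0, 0, 0, 1],
    [0, 0, 0.01, 0, 0, 0, 1],
    [0, 0, 0.01, 0, 0, 0, 1]
  ]
}}

```text
clock: 12.15
position: [0.6598, 0.1604, -0.0133]
tool_rot: [3.141, -0.0, -3.134]
force: [-0.4, 0.2, -0.7]
grip_width: 0.0002
finger_force: 0.0
```

Request:
{"name": "play_rows", "arguments": {
  "deltas": [
    [0, 0, 0.005, 0, 0, 0, 1],
    [0, 0, 0.008, 0, 0, 0, 1],
    [0, 0, 0.008, 0, 0, 0, 1]
  ]
}}

```text
clock: 12.45
position: [0.6598, 0.1604, -0.0173]
tool_rot: [3.141, -0.0, -3.134]
force: [0.6, -0.1, 0.8]
grip_width: 0.0001
finger_force: 0.0
```

Request:
{"name": "play_rows", "arguments": {
  "deltas": [
    [0, 0, 0.004, 0, 0, 0, 1],
    [0, 0, 0.008, 0, 0, 0, 1],
    [0, 0, 0.008, 0, 0, 0, 1]
  ]
}}

```text
clock: 12.75
position: [0.6598, 0.1604, -0.0213]
tool_rot: [3.141, -0.0, -3.134]
force: [-0.2, -0.5, -0.2]
grip_width: -0.0002
finger_force: 0.0
```

Request:
{"name": "play_rows", "arguments": {
  "deltas": [
    [0, 0, 0.004, 0, 0, 0, 1],
    [0, 0, 0.006, 0, 0, 0, 1],
    [0, 0, 0.006, 0, 0, 0, 1]
  ]
}}

```text
clock: 13.05
position: [0.6599, 0.1604, -0.0242]
tool_rot: [3.141, -0.0, -3.134]
force: [-0.2, -0.6, 0.2]
grip_width: 0.0002
finger_force: 0.0
```

Request:
{"name": "play_rows", "arguments": {
  "deltas": [
    [0, 0, 0.004, 0, 0, 0, 1],
    [0, 0, 0.006, 0, 0, 0, 1],
    [0, 0, 0.006, 0, 0, 0, 1]
  ]
}}

```text
clock: 13.35
position: [0.6599, 0.1604, -0.0272]
tool_rot: [3.141, -0.0, -3.134]
force: [0.1, 0.6, 0.4]
grip_width: -0.0002
finger_force: 0.0
```

```bash
python3 - <<'E'
from h import *
s=observe(); im=grab_frame("scene"); p=proj("scene",s['position']); print("tip px",p)
g=im.max(2); u,v=p.astype(int)
for r in range(v-16,v+8): print(r,' '.join('%3d'%x for x in g[r,u-14:u+24:2]))
E
```

```text
tip px [386.10278061 218.20967838]
202 132  33  34  37  32  48 100  21  20  14  13  17  18  30  49  80 152 167 168
203 135  33  32  35  36  43  82  18  17  16  12  18  17  66 105 127 166 166 168
204 147  62  34  32  33  32  47  21  19  18  17  14  23 107 155 160 168 167 167
205 157 105  38  26  26  31  27  19  20  16  23  13  42 133 167 169 169 166 167
206 165 139  54  24  18  33  21  20  11  13  20  27  74 151 167 166 169 167 166
207 166 157  76  16  15  26  20  13  19  11  26  49 117 160 167 164 168 169 165
208 166 164 106  24  10  19  24  15  15  16  25  69 151 165 167 163 166 168 166
209 167 167 139  65  28  21  20  18  20  27  37  92 161 163 165 166 166 167 167
210 160 168 160 120  81  54  26  19  22  41  53 118 165 166 165 165 166 168 166
211 132 168 166 155 139 110  72  30  26  51  62 139 165 163 163 162 164 169 167
212 113 165 164 167 163 155 135  56  32  57  72 151 164 165 164 163 165 168 167
213  92 150 165 169 168 164 160  86  37  59  88 156 165 160 152 153 154 155 153
214  82 111 160 168 168 165 162 106  52  65  88 155 167 142 110 109 112 111 110
215  83  90 146 164 169 1
[... 154 characters left out ...]
 168 167 153  94  80  80  81  91  97  88  83  83  94  83  82
218  81  80  83 114 158 167 159  98  80  82  81  82  83  82  81  85 112  83  81
219  82  79  83  94 129 163 161 112  82  80  80  82  81  82  82  83  95  84  80
220  80  79  81  83 100 158 164 136  85  82  79  81  81  80  81  82  84  81  80
221  80  81  80  79  87 144 153 143  83  83  80  80  83  81  78  81  81  81  81
222  80  82  80  80  82 105 113 129  85  80  81  80  82  81  80  81  79  81  82
223  81  81  80  80  82  82  86  99  82  83  81  81  82  81  80  79  80  81  81
224  81  82  79  78  79  81  79  84  83  82  82  82  83  82  82  79  81  82  80
225  79  82  79  80  80  81  81  82  81  85  82  82  82  83  81  83  80  80  78
```

Request:
{"name": "play_rows", "arguments": {
  "deltas": [
    [0, 0, 0.002, 0, 0, 0, 1],
    [0, 0, 0.004, 0, 0, 0, 1],
    [0, 0, 0.004, 0, 0, 0, 1]
  ]
}}

```text
clock: 13.7
position: [0.6599, 0.1605, -0.0292]
tool_rot: [3.141, -0.0, -3.134]
force: [-0.2, 0.1, -0.8]
grip_width: 0.0001
finger_force: 0.0
```

Request:
{"name": "play_rows", "arguments": {
  "deltas": [
    [0, 0, 0.002, 0, 0, 0, 1],
    [0, 0, 0.004, 0, 0, 0, 1],
    [0, 0, 0.004, 0, 0, 0, 1]
  ]
}}

```text
clock: 14.0
position: [0.6599, 0.1604, -0.0312]
tool_rot: [3.141, -0.0, -3.134]
force: [0.2, 0.0, 0.5]
grip_width: -0.0002
finger_force: 0.0
```

```bash
python3 - <<'E'
from h import *
st(); print(onz("scene",389.5,214.5,0), onz("scene",391,214.5,0))
E
```

```text
t 14.0 tcp [ 0.6599  0.1604 -0.0312] G [ 0.6599  0.1604 -0.0122] z [-0.  0. -1.] y [-0.008  1.     0.   ] F [0.2 0.  0.5] w -0.0002 ff 0.0 q [-0.2   0.88 -0.21  1.56  0.24  0.72  1.07]
[0.66464218 0.16360068 0.        ] [0.66677111 0.16732482 0.        ]
```

Request:
{"name": "play_rows", "arguments": {
  "deltas": [
    [0, 0, 0.002, 0, 0, 0, 1],
    [0, 0, 0.004, 0, 0, 0, 1],
    [0, 0, 0.004, 0, 0, 0, 1]
  ]
}}

```text
clock: 14.3
position: [0.6599, 0.1604, -0.0332]
tool_rot: [3.141, 0.0, -3.134]
force: [0.1, -0.2, -0.2]
grip_width: 0.0
finger_force: 0.0
```

Request:
{"name": "play_rows", "arguments": {
  "deltas": [
    [0, 0, 0.002, 0, 0, 0, 1],
    [0, 0, 0.004, 0, 0, 0, 1],
    [0, 0, 0.004, 0, 0, 0, 1]
  ]
}}

```text
clock: 14.6
position: [0.6599, 0.1604, -0.0352]
tool_rot: [3.141, -0.0, -3.134]
force: [0.1, -0.3, 0.2]
grip_width: -0.0002
finger_force: 0.0
```

Request:
{"name": "play_rows", "arguments": {
  "deltas": [
    [0, 0, 0.002, 0, 0, 0, 1],
    [0, 0, 0.004, 0, 0, 0, 1],
    [0, 0, 0.004, 0, 0, 0, 1]
  ]
}}

```text
clock: 14.9
position: [0.6599, 0.1604, -0.0372]
tool_rot: [3.141, -0.0, -3.134]
force: [-0.6, 0.2, 0.3]
grip_width: -0.0001
finger_force: 0.0
```

Request:
{"name": "play_rows", "arguments": {
  "deltas": [
    [0, 0, 0.002, 0, 0, 0, 1],
    [0, 0, 0.004, 0, 0, 0, 1],
    [0, 0, 0.004, 0, 0, 0, 1]
  ]
}}

```text
clock: 15.2
position: [0.6599, 0.1604, -0.0391]
tool_rot: [3.141, -0.0, -3.134]
force: [-0.7, 0.1, 0.1]
grip_width: -0.0
finger_force: 0.0
```

Request:
{"name": "play_rows", "arguments": {
  "deltas": [
    [0, 0, 0.002, 0, 0, 0, 1],
    [0, 0, 0.004, 0, 0, 0, 1],
    [0, 0, 0.004, 0, 0, 0, 1]
  ]
}}

```text
clock: 15.5
position: [0.6601, 0.1605, -0.0397]
tool_rot: [3.141, 0.0, -3.134]
force: [-8.3, -2.5, 21.0]
grip_width: -0.0002
finger_force: 10.5
```

```bash
python3 - <<'E'
from h import *
s=observe(); im=grab_frame("scene"); p=proj("scene",s['position']); print("tip px",p,s['position'],s['force'])
g=im.max(2)
for r in range(204,224): print(r,' '.join('%3d'%x for x in g[r,376:408:2]))
E
```

```text
tip px [385.49413128 220.28204851] [ 0.66012669  0.16047021 -0.03972895] [-8.30730976 -2.50850953 20.96123083]
204  34  37  33  57  53  18  17  20  15  17  18  24  41 114 163 167
205  33  34  34  65  58  15  19  12  18  17  21  68  94 151 169 167
206  32  31  32  52  45  20  20  14  20  12  34 122 149 163 168 168
207  33  24  30  35  34  22  16  12  19  17  58 148 166 164 167 167
208  33  26  26  28  24  16  17  15  15  30  89 159 166 165 166 167
209  41  12  24  26  21  20  15  17  28  69 125 163 168 167 166 166
210  66  17  15  15  14  17  17  18  32 101 154 163 164 164 164 167
211 101  33  20  16  16  16  19  28  43 115 163 161 157 155 157 161
212 138  88  60  29  20  16  24  43  55 132 160 143 132 123 123 139
213 159 148 119  80  51  14  31  54  67 146 143 105  98  93  91 102
214 152 166 156 138  91  22  40  55  71 141 113  84  81  82  81  84
215 124 158 166 158  95  35  46  57  70 104  90  83  81  82  80  82
216  91 132 168 162 110  57  55  65  76  83  82  83  84  89  86  83
217  82 115 165 168 139  79  68  77  79  82  82  84  82 100  94  83
218  77  97 152 167 159  98  79  82  80  81  81  83  81  92  87  83
219  80  85 126 164 156 102  81  81  79  80  82  83  82  82  80  83
220  81  81  98 146 129  97  83  82  81  83  82  82  80  79  82  81
221  81  79  82 103  96  86  84  83  80  79  82  78  78  81  80  81
222  80  79  83  81  82  81  84  82  83  81  81  79  80  81  79  79
223  81  81  80  81  81  81  81  81  81  80  81  81  81  80  82  80
```

The fingers touch the counter with the reported TCP at z = -0.039, so the true tips lie 39 mm behind the reported TCP. From here the grasp point is TCP − 58 mm along tool z.

```bash
sed -i 's/off=.019/off=.058/; s/-.019\*z/-.058*z/' h.py; python3 - <<'E'
from h import *
st();delta([.66,.16,.15],rot(.5,0));delta([.569,.228,.10],rot(.5,25))
E
```

```text
t 15.55 tcp [ 0.6601  0.1605 -0.0397] G [0.6601 0.1605 0.0183] z [ 0.  0. -1.] y [-0.007  1.     0.   ] F [-8.  -2.1 20.5] w -0.0001 ff 10.338488017441705 q [-0.2   0.89 -0.21  1.56  0.25  0.71  1.06]
t 15.55 delta [ 1.000e-04 -8.000e-04 -2.634e-01  2.000e-04  2.000e-04 -6.000e-04]
t 15.55 delta [ 0.2302  0.1364 -0.1743  0.0004  0.2086 -0.0005]
```

Request:
{"name": "play_rows", "arguments": {
  "deltas": [
    [0, 0, -0.09, 0, 0, 0, 0.6],
    [0, 0, -0.18, 0, 0, 0, 0.2],
    [0, 0, -0.22, 0, 0, 0, 0],
    [0.23, 0.136, -0.2, 0, 0.2086, 0, 0],
    [0.23, 0.136, -0.2, 0, 0.2086, 0, 0],
    [0.23, 0.136, -0.2, 0, 0.2086, 0, 0],
    [0.23, 0.136, -0.175, 0, 0.2086, 0, 0],
    [0.23, 0.136, -0.175, 0, 0.2086, 0, 0]
  ]
}}

```text
clock: 16.35
position: [0.5442, 0.2268, 0.0442]
tool_rot: [-3.141, -0.437, -3.134]
force: [0.2, 0.0, 0.4]
grip_width: 0.0853
finger_force: 0.0
```

```bash
python3 - <<'E'
from h import *
st();delta([.569,.228,.028],rot(.5,25))
E
```

```text
t 16.35 tcp [0.5442 0.2268 0.0442] G [0.5687 0.227  0.0968] z [-0.423 -0.004 -0.906] y [-0.008  1.    -0.001] F [0.2 0.  0.4] w 0.0853 ff 0.0 q [-0.23  0.91 -0.3   1.37  0.05  1.28  1.09]
t 16.35 delta [-5.880e-02  2.100e-03  1.244e-01 -1.000e-04 -3.000e-04 -6.000e-04]
```

Request:
{"name": "play_rows", "arguments": {
  "deltas": [
    [-0.02, 0.001, 0.04, 0, 0, 0, 0],
    [-0.04, 0.002, 0.08, 0, 0, 0, 0],
    [-0.055, 0.002, 0.115, 0, 0, 0, 0],
    [-0.059, 0.002, 0.124, 0, 0, 0, 0],
    [-0.059, 0.002, 0.124, 0, 0, 0, 0]
  ]
}}

```text
clock: 16.85
position: [0.545, 0.2281, -0.0223]
tool_rot: [3.141, -0.437, -3.134]
force: [-0.7, 0.3, 0.6]
grip_width: 0.0853
finger_force: 0.0
```

Request:
{"name": "play_rows", "arguments": {
  "deltas": [
    [0, 0, 0, 0, 0, 0, 0.25],
    [0, 0, 0, 0, 0, 0, 0.35],
    [0, 0, 0, 0, 0, 0, 0.4],
    [0, 0, 0, 0, 0, 0, 0.45],
    [0, 0, 0, 0, 0, 0, 0.6],
    [0, 0, 0, 0, 0, 0, 0.7],
    [0, 0, 0, 0, 0, 0, 0.7]
  ],
  "newtons": 70
}}

```text
clock: 17.55
position: [0.5455, 0.2287, -0.0213]
tool_rot: [3.141, -0.436, -3.134]
force: [-0.5, -0.3, 7.4]
grip_width: 0.0475
finger_force: 70.6
```

```bash
python3 - <<'E'
from h import *
st();s=observe();g=s['position']-.058*R.from_euler('xyz',s['tool_rot']).apply([0,0,1])
delta(g+[0,0,.10],rot(.5,25))
E
```

```text
t 17.55 tcp [ 0.5455  0.2287 -0.0213] G [0.5699 0.2288 0.0313] z [-0.422 -0.002 -0.907] y [-0.007  1.     0.001] F [-0.5 -0.3  7.4] w 0.0475 ff 70.60168862342834 q [-0.23  1.   -0.29  1.37  0.07  1.2   1.09]
t 17.55 delta [ 0.0845  0.     -0.1813  0.0007  0.0002 -0.0005]
```

Request:
{"name": "play_rows", "arguments": {
  "deltas": [
    [0.02, 0, -0.04, 0, 0, 0, 0.7],
    [0.04, 0, -0.09, 0, 0, 0, 0.7],
    [0.065, 0, -0.14, 0, 0, 0, 0.7],
    [0.0845, 0, -0.18, 0, 0, 0, 0.7],
    [0.0845, 0, -0.18, 0, 0, 0, 0.7]
  ],
  "newtons": 90
}}

```text
clock: 18.05
position: [0.5462, 0.2291, 0.08]
tool_rot: [3.139, -0.432, -3.133]
force: [0.3, 0.8, -3.5]
grip_width: 0.0467
finger_force: 93.9
```

```bash
python3 - <<'E'
from h import *
st();delta([.64,.228,.15],rot(.5,-20));delta([.64,.228,.15],rot(.5,-70))
E
```

```text
t 18.05 tcp [0.5462 0.2291 0.08  ] G [0.5705 0.2292 0.1327] z [-0.419 -0.001 -0.908] y [-0.007  1.     0.002] F [ 0.3  0.8 -3.5] w 0.0467 ff 93.87882471084595 q [-0.23  0.87 -0.31  1.35  0.04  1.34  1.09]
t 18.05 delta [-0.1933 -0.0035 -0.1233  0.0011 -0.3731 -0.0006]
t 18.05 delta [-0.2272 -0.0033 -0.2153  0.0008 -0.7898 -0.0011]
```

Request:
{"name": "play_rows", "arguments": {
  "deltas": [
    [-0.1, -0.0035, -0.06, 0.001, -0.06, 0, 0.7],
    [-0.19, -0.0035, -0.12, 0.001, -0.12, 0, 0.7],
    [-0.193, -0.0035, -0.123, 0.001, -0.18, 0, 0.7],
    [-0.193, -0.0035, -0.123, 0.001, -0.24, 0, 0.7],
    [-0.193, -0.0035, -0.123, 0.001, -0.3, 0, 0.7],
    [-0.193, -0.0035, -0.123, 0.001, -0.373, 0, 0.7]
  ]
}}

```text
clock: 18.65
position: [0.6583, 0.227, 0.0918]
tool_rot: [-3.141, 0.337, -3.135]
force: [2.8, 1.2, -6.1]
grip_width: 0.0471
finger_force: 93.8
```

```bash
python3 - <<'E'
from h import *
st();delta([.64,.228,.15],rot(.5,-70))
E
```

```text
t 18.65 tcp [0.6583 0.227  0.0918] G [0.6391 0.2268 0.1465] z [ 0.331  0.002 -0.944] y [-0.007  1.    -0.   ] F [ 2.8  1.2 -6.1] w 0.0471 ff 93.76431941986084 q [-0.47  0.61 -0.05  1.81  0.43  0.46  0.71]
t 18.65 delta [-0.0938  0.0025 -0.0485 -0.0007 -0.4222 -0.0005]
```

Request:
{"name": "play_rows", "arguments": {
  "deltas": [
    [-0.02, 0.0025, -0.008, 0, -0.05, 0, 0.7],
    [-0.04, 0.0025, -0.016, 0, -0.1, 0, 0.7],
    [-0.06, 0.0025, -0.025, 0, -0.17, 0, 0.7],
    [-0.08, 0.0025, -0.035, 0, -0.24, 0, 0.7],
    [-0.094, 0.0025, -0.045, 0, -0.31, 0, 0.7],
    [-0.094, 0.0025, -0.0485, 0, -0.38, 0, 0.7],
    [-0.094, 0.0025, -0.0485, 0, -0.422, 0, 0.7],
    [-0.094, 0.0025, -0.0485, 0, -0.422, 0, 0.7],
    [-0.094, 0.0025, -0.0485, 0, -0.422, 0, 0.7],
    [-0.094, 0.0025, -0.0485, 0, -0.422, 0, 0.7]
  ]
}}

```text
clock: 19.65
position: [0.6951, 0.2273, 0.1295]
tool_rot: [-3.055, 0.974, -3.105]
force: [1.6, -4.4, -4.4]
grip_width: 0.0472
finger_force: 93.9
```

```bash
python3 - <<'E'
from h import *
st();delta([.64,.228,.15],rot(.5,-70))
im=grab_frame("scene"); cv2.imwrite("pics/t7.png",cv2.resize(cv2.convertScaleAbs(im[80:180,345:465,::-1],alpha=1.3),None,fx=6,fy=6,interpolation=2))
def seg(P):return ((proj("scene",P)-[345,80])*6).round()
for z in(.065,.135,.165): print(z,seg([.64,.228,z]))
E
```

```text
t 19.65 tcp [0.6951 0.2273 0.1295] G [0.6472 0.2305 0.1619] z [ 0.827 -0.056 -0.56 ] y [ 0.035  0.998 -0.049] F [ 1.6 -4.4 -4.4] w 0.0472 ff 93.91808152198792 q [-0.78  0.68  0.12  2.16  2.21  0.72 -1.27]
t 19.65 delta [-0.0005  0.0023 -0.002  -0.0291 -0.1178  0.0112]
0.065 [373. 639.]
0.135 [406. 551.]
0.165 [421. 511.]
```

Request:
{"name": "play_rows", "arguments": {
  "deltas": [
    [0, 0.002, -0.002, -0.029, -0.06, 0.011, 0.7],
    [0, 0.002, -0.002, -0.029, -0.118, 0.011, 0.7],
    [0, 0.002, -0.002, -0.029, -0.118, 0.011, 0.7],
    [0, 0.002, -0.002, -0.029, -0.118, 0.011, 0.7],
    [0, 0.002, -0.002, -0.029, -0.118, 0.011, 0.7]
  ]
}}

```text
clock: 20.2
position: [0.6944, 0.2253, 0.1285]
tool_rot: [-3.123, 1.215, -3.12]
force: [0.5, 0.2, -3.4]
grip_width: 0.0474
finger_force: 94.2
```

```bash
python3 - <<'E'
from h import *
st();delta([.64,.228,.15],rot(.5,-70));delta([.64,.228,.105],rot(.5,-70))
for n in("scene","top"):
    im=grab_frame(n); np.save(f"stand_{n}.npy",im)
    print(n,*[proj(n,[.64,.228,z]).round(1) for z in(.06,.135,.168)])
E
```

```text
t 20.2 tcp [0.6944 0.2253 0.1285] G [0.64   0.2252 0.1487] z [ 0.938  0.001 -0.348] y [-0.004  1.    -0.006] F [ 0.5  0.2 -3.4] w 0.0474 ff 94.1793966293335 q [-0.75  0.84  0.05  2.26  2.42  1.16 -1.56]
t 20.2 delta [-0.0032  0.0064 -0.001  -0.0032 -0.003   0.0021]
t 20.2 delta [ 0.0811  0.007   0.0303 -0.0032 -0.003   0.0021]
scene [406.8 187.4] [412.7 171.9] [415.5 164.4]
top [235.6 159.5] [231.2 152.1] [229.1 148.6]
```

```bash
python3 - <<'E'
import numpy as np
im=np.load("stand_scene.npy"); g=im.max(2)
for r in range(150,206,2): print(r,' '.join('%3d'%x for x in g[r,384:436:2]))
E
```

```text
150  46  67  42  17  16  19  16  17  18  19  26  21  16  18  15  16  17  17  17  20  72 144 157 157 160 157
152  43  77 119  68  19  10  16  15  62 110 133  96  31  17  18  14  18  16  19  57 135 153 156 158 160 160
154  31  50  92 107  24  15  19  22  83 154 159 152 132  77  21  16  17  14  35 120 156 159 156 159 162 161
156  29  31  57  74  31  19  17  22  84 153 163 158 158 145  86  23  18  22  41 120 159 159 159 160 159 157
158  22  31  37  52  28  11  22  27  80 156 161 160 162 159 146  91  33  38  50  84 154 159 159 157 160 158
160  13  24  33  35  28  15  23  30  63 150 160 164 161 157 141 106  63  60  50  54 128 161 161 160 162 159
162  23  19  27  33  33  27  21  31  46 138 160 160 148 116  84  72  70  71  60  59  82 149 165 164 161 157
164  48  21  21  25  29  26  27  27  37 123 151 155 116 107  78  62  59  66  72  88  87 114 158 161 162 160
166  76  45  21  17  20  19  24  19  32  97  99 133 150 123  98  33  26  65 110 138 128 112 158 161 161 161
168  78  72  45  32  44  45  27  17  33  73 102 137 149 122  72  19  19  27  98 129 147 143 160 162 162 162
170  79  77  76  75 
[... 1223 characters left out ...]
  18   7  24  30  26  29  32  65  79 100 155 163 163
194  80  78  79  78  79  77  65  31  29  30  27  27  27  26  18  21  28  28  26  44  73  79 122 163 165 163
196  81  79  80  79  76  79  77  60  31  29  27  26  27  27  27  29  31  38  58  74  79  80 123 164 161 164
198  80  78  81  81  78  78  76  76  49  30  29  28  30  28  32  36  60  74  79  76  79  88 147 162 162 161
200  79  79  78  80  76  75  75  76  76  44  29  31  30  37  58  72  78  77  78  78  79  91 155 164 162 162
202  77  79  80  78  80  79  79  78  78  68  39  32  47  69  77  78  75  77  78  77  79  91 154 160 163 163
204  78  80  78  81  78  79  77  78  79  78  70  67  75  78  79  79  79  77  78  78  78  81 132 160 160 162
```

```bash
python3 - <<'E'
from h import *
G=np.array([.64,.2252,.1487-.094])
for pit in(-6,0,6):
  for rol in(0,):
    Q=R.from_euler('yx',[pit,rol],degrees=True)
    print(pit,[ (proj("scene",[.64,.2252,.1487]+Q.apply(np.array(p)-[0,0,.094]))).round(1) for p in([-.033,-.033,.01],[.033,-.033,.01],[.033,.033,.01],[0,0,.108],[.033,-.033,0],[.033,.033,0])])
E
```

```text
-6 [array([391.4, 186.1]), array([406. , 202.4]), array([425.4, 192.2]), array([413.8, 165.7]), array([405.5, 204.6]), array([424.8, 194.4])]
0 [array([389.7, 183.2]), array([403.9, 200.8]), array([423.1, 190.6]), array([414.2, 166.1]), array([403.1, 202.7]), array([422.3, 192.6])]
6 [array([388.2, 180.2]), array([401.7, 198.9]), array([420.9, 188.8]), array([414.5, 166.5]), array([400.8, 200.5]), array([419.8, 190.5])]
```

Request:
{"name": "play_rows", "arguments": {
  "deltas": [
    [0.02, 0, 0.0075, -0.003, -0.003, 0.002, 0.7],
    [0.045, 0, 0.017, -0.003, -0.003, 0.002, 0.7],
    [0.065, 0, 0.024, -0.003, -0.003, 0.002, 0.7],
    [0.08, 0, 0.03, -0.003, -0.003, 0.002, 0.7],
    [0.08, 0, 0.03, -0.003, -0.003, 0.002, 0.7]
  ]
}}

```text
clock: 20.8
position: [0.6946, 0.2255, 0.0857]
tool_rot: [3.139, 1.223, -3.134]
force: [0.7, -0.1, -3.0]
grip_width: 0.0469
finger_force: 94.2
```

Request:
{"name": "play_rows", "arguments": {
  "deltas": [
    [0.003, 0, 0.0011, 0, 0, 0, 0.7],
    [0.006, 0, 0.0022, 0, 0, 0, 0.7],
    [0.008, 0, 0.003, 0, 0, 0, 0.7],
    [0.008, 0, 0.003, 0, 0, 0, 0.7]
  ]
}}

```text
clock: 21.2
position: [0.6948, 0.2256, 0.0825]
tool_rot: [3.137, 1.225, -3.136]
force: [-0.7, -0.0, -3.6]
grip_width: 0.0468
finger_force: 94.2
```

Request:
{"name": "play_rows", "arguments": {
  "deltas": [
    [0.002, 0, 0.0007, 0, 0, 0, 0.7],
    [0.004, 0, 0.0015, 0, 0, 0, 0.7],
    [0.004, 0, 0.0015, 0, 0, 0, 0.7]
  ]
}}

```text
clock: 21.5
position: [0.6948, 0.2256, 0.0801]
tool_rot: [3.138, 1.224, -3.136]
force: [0.7, -0.1, -3.9]
grip_width: 0.0472
finger_force: 94.2
```

```bash
python3 - <<'E'
from h import *
st()
E
```

```text
t 21.5 tcp [0.6948 0.2256 0.0801] G [0.6402 0.225  0.0998] z [ 0.941  0.009 -0.34 ] y [-0.009  1.     0.001] F [ 0.7 -0.1 -3.9] w 0.0472 ff 94.20729875564575 q [-0.73  0.96  0.03  2.24  2.46  1.26 -1.63]
```

Request:
{"name": "play_rows", "arguments": {
  "deltas": [
    [0.002, 0, 0.0007, 0, 0, 0, 0.7],
    [0.004, 0, 0.0015, 0, 0, 0, 0.7],
    [0.004, 0, 0.0015, 0, 0, 0, 0.7]
  ]
}}

```text
clock: 21.8
position: [0.6948, 0.2256, 0.0779]
tool_rot: [3.138, 1.224, -3.136]
force: [-0.5, 1.0, -4.0]
grip_width: 0.0472
finger_force: 94.2
```

Request:
{"name": "play_rows", "arguments": {
  "deltas": [
    [0.002, 0, 0.0007, 0, 0, 0, 0.7],
    [0.003, 0, 0.0011, 0, 0, 0, 0.7],
    [0.003, 0, 0.0011, 0, 0, 0, 0.7]
  ]
}}

```text
clock: 22.1
position: [0.6948, 0.2256, 0.0764]
tool_rot: [3.138, 1.224, -3.136]
force: [-0.4, 0.4, -3.2]
grip_width: 0.0468
finger_force: 94.2
```

Request:
{"name": "play_rows", "arguments": {
  "deltas": [
    [0.002, 0, 0.0007, 0, 0, 0, 0.7],
    [0.003, 0, 0.0011, 0, 0, 0, 0.7],
    [0.003, 0, 0.0011, 0, 0, 0, 0.7]
  ]
}}

```text
clock: 22.4
position: [0.6949, 0.2257, 0.0753]
tool_rot: [3.137, 1.225, -3.136]
force: [-4.8, 0.2, 3.1]
grip_width: 0.0465
finger_force: 95.1
```

Request:
{"name": "play_rows", "arguments": {
  "deltas": [
    [0, 0, 0, 0, 0, 0, 0.7],
    [0, 0, 0, 0, 0, 0, 0.7]
  ],
  "newtons": 20
}}

```text
clock: 22.6
position: [0.695, 0.2257, 0.0753]
tool_rot: [3.137, 1.225, -3.136]
force: [-4.5, 0.0, 4.6]
grip_width: 0.047
finger_force: 95.0
```

Request:
{"name": "play_rows", "arguments": {
  "deltas": [
    [0.002, 0, 0.0007, 0, 0, 0, 0.7],
    [0.002, 0, 0.0007, 0, 0, 0, 0.7]
  ]
}}

```text
clock: 22.8
position: [0.6952, 0.2257, 0.0753]
tool_rot: [3.137, 1.227, -3.137]
force: [-12.0, 0.5, 17.7]
grip_width: 0.047
finger_force: 96.4
```

```bash
python3 - <<'E'
from h import *
st()
im=grab_frame("scene")
G=np.array([.6402,.225,.0945])
for pit in(-5,0,5):
    Q=R.from_euler('y',pit,degrees=True)
    print(pit,[ (proj("scene",G+Q.apply(np.array(p)-[0,0,.094]))).round(1) for p in([-.033,-.033,.01],[.033,-.033,0],[.033,.033,0],[0,0,.108])])
g=im.max(2)
for r in range(176,220,2): print(r,' '.join('%3d'%x for x in g[r,380:424:2]))
E
```

```text
t 22.8 tcp [0.6952 0.2257 0.0753] G [0.6406 0.2252 0.0948] z [ 0.942  0.01  -0.337] y [-0.009  1.     0.002] F [-12.    0.5  17.7] w 0.047 ff 96.41944169998169 q [-0.73  0.97  0.03  2.24  2.46  1.27 -1.64]
-5 [array([388. , 195.9]), array([401.3, 214. ]), array([419.7, 204. ]), array([409.4, 177.8])]
0 [array([386.6, 193.5]), array([399.4, 212.4]), array([417.8, 202.5]), array([409.7, 178.1])]
5 [array([385.4, 191.1]), array([397.5, 210.6]), array([415.8, 200.8]), array([409.9, 178.4])]
176  63  25  18  27  31  32  31  28  30  64  87  93  72  70  61  58  60  60  66  65  46  70
178  79  62  27   9  21  27  27  20  31  88 104 132 137  87  46  18  20  42  57  69  61  67
180  78  76  56  34  44  48  38  19  31  72 104 140 151 116  63  23  15  27  75  73  72  73
182  80  79  76  74  76  76  74  35  21  43  92 120 151 122  95  41  30  70 121 129 121  86
184  80  81  79  78  77  78  80  65  27  26  65 100 121 147 129 117 120 118 129 147 137  97
186  81  79  76  78  79  80  79  78  48  25  37  83  88 129 151 144 140 144 146 116  77  71
188  78  78  77  79  77  81  78  80  70  27  26  57  99 
[... 715 characters left out ...]
  28  29  29  30  29  28  21  18  29  26  32  44  74  78
206 142  84  79  79 120 152 155 102  42  31  29  30  33  28  29  27  30  37  60  75  79  79
208 159 135  83  79  80  91 104  95  63  35  30  30  27  27  30  39  58  72  78  77  79  78
210 159 158 146 105  77  76  78  80  78  64  30  32  29  33  53  70  77  77  77  78  80  79
212 160 158 160 155 130  94  77  79  83  81  53  34  48  69  75  78  80  80  78  77  81  79
214 161 158 157 163 163 143  95  92 145 134  81  71  76  76  78  78  77  77  79  80  79  80
216 162 160 156 159 162 162 151 149 160 165 136  82  78  79  79  78  77  78  79  78  82  80
218 162 162 159 159 161 161 157 159 159 164 158 112  83  79  79  78  77  79  79  77  79  88
```

Request:
{"name": "play_rows", "arguments": {
  "deltas": [
    [-0.002, 0, -0.0007, 0, 0, 0, 0.55],
    [-0.002, 0, -0.0007, 0, 0, 0, 0.47],
    [-0.002, 0, -0.0007, 0, 0, 0, 0.45],
    [-0.002, 0, -0.0007, 0, 0, 0, 0.44]
  ],
  "newtons": 20
}}

```text
clock: 23.25
position: [0.6951, 0.2257, 0.0751]
tool_rot: [3.137, 1.225, -3.137]
force: [0.2, 2.4, 3.6]
grip_width: 0.0478
finger_force: 20.0
```

Request:
{"name": "play_rows", "arguments": {
  "deltas": [
    [0, 0, 0, 0, 0, 0, 0.43],
    [0, 0, 0, 0, 0, 0, 0.42],
    [0, 0, 0, 0, 0, 0, 0.41],
    [0, 0, 0, 0, 0, 0, 0.4]
  ]
}}

```text
clock: 23.65
position: [0.6947, 0.2255, 0.0746]
tool_rot: [3.138, 1.224, -3.136]
force: [-0.0, 0.2, -0.5]
grip_width: 0.0512
finger_force: 0.5
```

Request:
{"name": "play_rows", "arguments": {
  "deltas": [
    [0, 0, 0, 0, 0, 0, 0.3],
    [0, 0, 0, 0, 0, 0, 0.15],
    [0, 0, 0, 0, 0, 0, 0],
    [0, 0, 0, 0, 0, 0, 0],
    [0, 0, 0, 0, 0, 0, 0]
  ]
}}

```text
clock: 24.15
position: [0.6948, 0.2255, 0.0749]
tool_rot: [3.138, 1.224, -3.136]
force: [-0.4, 0.2, 0.3]
grip_width: 0.0853
finger_force: 0.0
```

```bash
python3 - <<'E'
from h import *
st(); im=grab_frame("scene"); g=im.max(2)
for r in range(160,220,2): print(r,' '.join('%3d'%x for x in g[r,380:428:2]))
E
```

```text
t 24.15 tcp [0.6948 0.2255 0.0749] G [0.6403 0.225  0.0946] z [ 0.941  0.009 -0.339] y [-0.009  1.     0.001] F [-0.4  0.2  0.3] w 0.0853 ff 0.0 q [-0.73  0.97  0.03  2.24  2.46  1.26 -1.64]
160  34  20  16  20  17  16  20  18  19  17  20  20  29  19  15  12  14  17  14  17  82 153 161 159
162  61  34  20  16  20  14  15  17  15  18  19  46 116 103  91  56  22  15  15  27 102 162 161 161
164  74  77  48  18  25  24  19  16  24  43  56  73  82  91 109 129 119  70  21  46  58 128 160 161
166  69  78  49  21  28  32  29  35  65  77  77  78  76  77  80  84 105  87  20  26  48  84 154 158
168  58  77  40  22  21  25  60  72  76  79  78  78  78  79  77  80  78  67  18  15  41  56 124 158
170  41  70  36  23  27  43  77  78  77  79  77  77  79  75  75  78  76  75  48  18  23  51  59 124
172  30  60  38  28  31  50  75  78  79  76  76  76  77  75  76  74  69  71  71  28  18  37  56  79
174  29  37  32  29  30  54  77  78  78  80  77  77  75  75  73  70  69  72  73  57  14  19  54  74
176  29  29  31  22  32  63  76  78  80  80  86  86  77  69  63  57  56  62  71  68  41  41  72  76
178  23  
[... 1390 characters left out ...]

206  83  82 135 157 100  77  79  72  44  54  52  31  27  28  28  29  31  40  60  74  80  79  80  78
208 124  79  94 128  83  78  77  79  88  56  60  51  33  30  28  38  59  72  77  80  79  82  79  80
210 135  83  79  81  76  77  80  92 146  99  48  60  38  31  52  70  77  78  79  76  79  79  80  78
212 158 133  82  78  76  80  79 108 156 152  87  47  51  69  75  77  81  78  78  78  78  81  77  79
214 161 158 108  81 119 131  83  80 121 157 150 107 114  93  79  76  80  79  79  79  80  80  76  79
216 161 158 153 145 158 162 133  81  84 149 163 161 158 136  84  79  77  79  79  77  79  78  91 103
218 163 161 161 160 161 159 153 106  80  98 147 159 161 160 128  80  79  78  77  78  81 120 155 159
```

Request:
{"name": "play_rows", "arguments": {
  "deltas": [
    [0, 0, -0.06, 0, 0, 0, 0],
    [0, 0, -0.14, 0, 0, 0, 0],
    [0, 0, -0.2, 0, 0, 0, 0],
    [0, 0, -0.2, 0, 0, 0, 0]
  ]
}}

```text
clock: 24.6
position: [0.6003, 0.2279, 0.1102]
tool_rot: [3.125, 1.227, 3.138]
force: [-0.7, -0.4, -0.5]
grip_width: 0.0852
finger_force: 0.0
```

```bash
python3 - <<'E'
from h import *
st(); Rt=rot(-8.4,-20); ax=-Rt.apply([0,0,1]); print(ax)
g=np.array([.4443,-.2054,.160])-.034*ax; print(g)
delta([.6,.1,.33],rot(-4,-40)); delta(g+.11*ax,Rt)
E
```

```text
t 24.6 tcp [0.6003 0.2279 0.1102] G [0.5457 0.2271 0.1298] z [ 0.941  0.013 -0.337] y [-0.012  1.     0.006] F [-0.7 -0.4 -0.5] w 0.0852 ff 0.0 q [-0.77  0.9  -0.15  2.43  2.29  1.44 -1.64]
[-0.33835107  0.04996334  0.93969262]
[ 0.45580394 -0.20709875  0.12805045]
t 24.6 delta [-0.3554 -0.2598 -0.0522  0.0339  0.2521  0.0203]
t 24.6 delta [-0.0173 -0.8601 -0.3614  0.0573  0.4179  0.0532]
```

Request:
{"name": "play_rows", "arguments": {
  "deltas": [
    [-0.2, -0.05, -0.08, 0, 0, 0, 0],
    [-0.3, -0.12, -0.1, 0.02, 0.1, 0.01, 0],
    [-0.355, -0.26, -0.1, 0.034, 0.252, 0.02, 0],
    [-0.355, -0.26, -0.1, 0.034, 0.252, 0.02, 0],
    [-0.355, -0.26, -0.1, 0.034, 0.252, 0.02, 0],
    [-0.2, -0.6, -0.3, 0.05, 0.35, 0.04, 0],
    [-0.2, -0.7, -0.36, 0.057, 0.418, 0.053, 0],
    [-0.1, -0.86, -0.38, 0.057, 0.418, 0.053, 0],
    [-0.05, -0.86, -0.37, 0.057, 0.418, 0.053, 0],
    [-0.017, -0.86, -0.361, 0.057, 0.418, 0.053, 0]
  ]
}}

```text
clock: 25.6
position: [0.5515, 0.0298, 0.1743]
tool_rot: [-3.059, 0.498, 3.037]
force: [-0.1, -0.3, -0.8]
grip_width: 0.0856
finger_force: 0.0
```

```bash
python3 - <<'E'
from h import *
st(); Rt=rot(-8.4,-20); ax=-Rt.apply([0,0,1])
g=np.array([.4443,-.2054,.160])-.034*ax
delta(g+.11*ax,Rt)
for n in("top","scene"): np.save(f"c_{n}.npy",grab_frame(n))
E
```

```text
t 25.6 tcp [0.5515 0.0298 0.1743] G [0.5246 0.0375 0.2251] z [ 0.465 -0.131 -0.876] y [ 0.143  0.987 -0.072] F [-0.1 -0.3 -0.8] w 0.0856 ff 0.0 q [-0.05  0.27 -0.36  2.23  1.05  0.45  0.15]
t 25.6 delta [ 0.1526 -0.4954 -0.0483 -0.031   0.0717  0.0155]
```

Request:
{"name": "play_rows", "arguments": {
  "deltas": [
    [0.153, -0.495, -0.07, -0.031, 0.072, 0.0155, 0],
    [0.153, -0.495, -0.07, -0.031, 0.072, 0.0155, 0],
    [0.153, -0.495, -0.07, -0.031, 0.072, 0.0155, 0],
    [0.153, -0.495, -0.06, -0.031, 0.072, 0.0155, 0],
    [0.153, -0.495, -0.048, -0.031, 0.072, 0.0155, 0],
    [0.153, -0.495, -0.048, -0.031, 0.072, 0.0155, 0],
    [0.153, -0.495, -0.048, -0.031, 0.072, 0.0155, 0],
    [0.153, -0.495, -0.048, -0.031, 0.072, 0.0155, 0]
  ]
}}

```text
clock: 26.5
position: [0.4372, -0.2051, 0.176]
tool_rot: [-3.14, 0.349, 2.994]
force: [0.3, -0.3, -0.4]
grip_width: 0.0852
finger_force: 0.0
```

```bash
python3 - <<'E'
from h import *
st(); Rt=rot(-8.4,-20); ax=-Rt.apply([0,0,1])
g=np.array([.4443,-.2054,.160])-.034*ax
delta(g+.11*ax,Rt);delta(g+.05*ax,Rt)
t,s=np.load("c_top.npy"),np.load("c_scene.npy")
def win(im,c,w=14):
    u,v=int(c[0]),int(c[1]); 
    return im.max(2)[v-w:v+w:1,u-w:u+w:1]
for n in("top","scene"):
    im=grab_frame(n); np.save(f"c_{n}.npy",im); c=proj(n,[.6403,.225,.108]); print(n,c.round(1)); u,v=c.astype(int)
    for r in range(v-10,v+11): print(r,u-12,' '.join('%3d'%x for x in im.max(2)[r,u-12:u+13]))
E
```

```text
t 26.5 tcp [ 0.4372 -0.2051  0.176 ] G [ 0.4176 -0.2021  0.2305] z [ 0.338 -0.052 -0.94 ] y [ 0.147  0.989 -0.002] F [ 0.3 -0.3 -0.4] w 0.0852 ff 0.0 q [ 0.95  0.21 -0.64  2.25  0.17  0.39  1.61]
t 26.5 delta [-0.0024  0.0015 -0.001  -0.0009 -0.0001 -0.0002]
t 26.5 delta [-2.40e-03  1.70e-03  1.19e-01 -9.00e-04 -1.00e-04 -2.00e-04]
top [233.9 154.8]
144 221 201 202 203 202 199 191 182 188 198 201 196 179 152 136 133 131 130 126 121 122 121 112 105 104 104
145 221 201 201 201 200 196 183 171 177 192 200 199 191 183 179 178 178 176 167 155 151 151 130 108 104 105
146 221 200 200 200 201 195 177 160 168 184 189 189 185 181 181 184 186 185 180 167 155 157 136 108 104 105
147 221 198 200 201 201 194 183 175 177 182 180 175 168 162 165 171 176 181 183 178 171 168 139 104 100 104
148 221 198 201 202 201 194 186 183 182 177 167 155 154 156 153 151 159 172 182 184 184 177 142 104  97 103
149 221 199 203 203 202 195 188 184 179 168 156 138 123 116 113 126 147 163 174 183 187 181 145 106  97 102
150 221 203 203 202 203 197 190 182 168 157 139 107  78  66  63  84 115 144 158 174 189 188 151 107 
[... 3107 characters left out ...]
  94  68  53  44  48  70 101 115 122 138 146 142 129
183 397 131  89  70  70  70  74  93 122 144 146 135 125 120 110  96  85  87  99 114 118 126 143 145 143 134
184 397 141 106  75  66  66  68  72  92 121 141 146 137 131 123 118 116 113 114 120 125 138 145 143 135 120
185 397 152 130  93  71  65  65  68  77  99 128 147 149 145 139 135 132 133 136 138 141 143 137 124 104  87
186 397 156 145 121  85  67  65  64  66  80 111 140 148 148 148 144 143 144 146 145 139 128 107  88  76  73
187 397 159 155 141 113  80  68  66  64  70  88 118 140 145 140 138 146 146 141 129 110  92  77  70  68  75
188 397 160 160 156 136 102  74  66  69  73  76  87 114 130 129 130 141 135 116  96  78  71  68  68  79  97
```

```bash
python3 - <<'E'
from h import *
c={}
for n in("top","scene"):
    im=np.load(f"c_{n}.npy").max(2).astype(float); p=proj(n,[.6403,.225,.108]); p+= [0,-2] if n=="top" else [2.6,1.6]
    u,v=p.round().astype(int); vv,uu=np.mgrid[v-7:v+8,u-7:u+8]; w=np.clip(100-im[v-7:v+8,u-7:u+8],0,None)
    c[n]=((uu*w).sum()/w.sum(),(vv*w).sum()/w.sum()); print(n,c[n],onz(n,*c[n],.108))
print(tri(c["top"],c["scene"]))
E
```

```text
top (np.float64(233.33333333333334), np.float64(152.4758865248227)) [0.6471282  0.22698784 0.108     ]
scene (np.float64(411.67469879518075), np.float64(180.20883534136547)) [0.64811137 0.22585878 0.108     ]
(array([0.64748238, 0.22708318, 0.1063583 ]), np.float64(0.0004839526913827755))
```

Request:
{"name": "play_rows", "arguments": {
  "deltas": [
    [-0.002, 0.0015, 0.06, 0, 0, 0, 0],
    [-0.002, 0.0015, 0.12, 0, 0, 0, 0],
    [-0.002, 0.0015, 0.17, 0, 0, 0, 0],
    [-0.002, 0.0015, 0.21, 0, 0, 0, 0],
    [-0.002, 0.0015, 0.219, 0, 0, 0, 0],
    [-0.002, 0.0015, 0.219, 0, 0, 0, 0]
  ]
}}

```text
clock: 27.2
position: [0.4765, -0.2069, 0.0724]
tool_rot: [3.141, 0.347, 2.997]
force: [0.6, 1.0, 0.1]
grip_width: 0.0852
finger_force: 0.0
```

Request:
{"name": "play_rows", "arguments": {
  "deltas": [
    [0, 0, 0, 0, 0, 0, 0.3],
    [0, 0, 0, 0, 0, 0, 0.5],
    [0, 0, 0, 0, 0, 0, 0.6],
    [0, 0, 0, 0, 0, 0, 0.66]
  ],
  "newtons": 50
}}

```text
clock: 27.6
position: [0.4768, -0.2085, 0.0744]
tool_rot: [-3.14, 0.35, 2.996]
force: [-0.6, 0.2, 0.9]
grip_width: 0.0298
finger_force: 0.0
```

Request:
{"name": "play_rows", "arguments": {
  "deltas": [
    [0, 0, 0, 0, 0, 0, 0.7],
    [0, 0, 0, 0, 0, 0, 0.8],
    [0, 0, 0, 0, 0, 0, 0.9],
    [0, 0, 0, 0, 0, 0, 0.9]
  ],
  "newtons": 50
}}

```text
clock: 28.0
position: [0.4767, -0.2086, 0.0744]
tool_rot: [-3.14, 0.35, 2.995]
force: [-4.4, -0.4, 10.0]
grip_width: 0.0262
finger_force: 48.3
```

Request:
{"name": "play_rows", "arguments": {
  "deltas": [
    [0, 0, -0.02, 0, 0, 0, 0.9],
    [0, 0, -0.05, 0, 0, 0, 0.9],
    [0, 0, -0.09, 0, 0, 0, 0.9],
    [0, 0, -0.13, 0, 0, 0, 0.9],
    [0, 0, -0.17, 0, 0, 0, 0.9],
    [0, 0, -0.2, 0, 0, 0, 0.9],
    [0, 0, -0.2, 0, 0, 0, 0.9]
  ],
  "newtons": 60
}}

```text
clock: 28.7
position: [0.4426, -0.2041, 0.1691]
tool_rot: [-3.139, 0.351, 2.995]
force: [0.3, -0.4, -1.7]
grip_width: 0.0254
finger_force: 59.0
```

```bash
python3 - <<'E'
from h import *
st(); delta([.5,-.15,.33],rot(0,-10)); delta([.6475,.227,.33],rot(0,0))
E
```

```text
t 28.7 tcp [ 0.4426 -0.2041  0.1691] G [ 0.4229 -0.201   0.2236] z [ 0.34  -0.053 -0.939] y [ 0.147  0.989 -0.002] F [ 0.3 -0.4 -1.7] w 0.0254 ff 59.03962254524231 q [ 1.16  0.28 -0.92  2.24  0.44  0.41  1.34]
t 28.7 delta [-0.1818  0.1263 -0.1547 -0.0194  0.0841 -0.0679]
t 28.7 delta [-0.3329  0.9125 -0.0994 -0.0134  0.1672 -0.0696]
```

Request:
{"name": "play_rows", "arguments": {
  "deltas": [
    [-0.09, 0.06, -0.08, -0.01, 0.042, -0.034, 0.9],
    [-0.18, 0.126, -0.155, -0.019, 0.084, -0.068, 0.9],
    [-0.18, 0.126, -0.155, -0.019, 0.084, -0.068, 0.9],
    [-0.333, 0.35, -0.12, -0.013, 0.167, -0.07, 0.9],
    [-0.333, 0.5, -0.1, -0.013, 0.167, -0.07, 0.9],
    [-0.333, 0.65, -0.1, -0.013, 0.167, -0.07, 0.9],
    [-0.333, 0.8, -0.1, -0.013, 0.167, -0.07, 0.9],
    [-0.333, 0.912, -0.1, -0.013, 0.167, -0.07, 0.9],
    [-0.333, 0.912, -0.1, -0.013, 0.167, -0.07, 0.9],
    [-0.333, 0.912, -0.1, -0.013, 0.167, -0.07, 0.9]
  ]
}}

```text
clock: 29.7
position: [0.6228, 0.1414, 0.27]
tool_rot: [-3.14, -0.001, -3.14]
force: [1.4, -1.3, -1.4]
grip_width: 0.0257
finger_force: 59.2
```

```bash
python3 - <<'E'
from h import *
st(); delta([.6475,.227,.33],rot(0,0))
E
```

```text
t 29.7 tcp [0.6228 0.1414 0.27  ] G [0.6229 0.1416 0.328 ] z [-0.001 -0.002 -1.   ] y [-0.001  1.    -0.002] F [ 1.4 -1.3 -1.4] w 0.0257 ff 59.21228528022766 q [ 0.25  0.62 -0.93  1.43  0.5   1.34  0.87]
t 29.7 delta [-0.0496  0.171  -0.0044 -0.0008 -0.0005  0.0006]
```

Request:
{"name": "play_rows", "arguments": {
  "deltas": [
    [-0.02, 0.07, 0, 0, 0, 0, 0.9],
    [-0.05, 0.14, 0, 0, 0, 0, 0.9],
    [-0.05, 0.171, 0.02, 0, 0, 0, 0.9],
    [-0.05, 0.171, 0.05, 0, 0, 0, 0.9],
    [-0.05, 0.171, 0.08, 0, 0, 0, 0.9],
    [-0.05, 0.171, 0.08, 0, 0, 0, 0.9],
    [-0.05, 0.171, 0.08, 0, 0, 0, 0.9]
  ]
}}

```text
clock: 30.4
position: [0.6472, 0.2237, 0.2314]
tool_rot: [-3.141, -0.001, -3.141]
force: [-0.8, -0.3, -1.2]
grip_width: 0.0256
finger_force: 59.4
```

```bash
python3 - <<'E'
from h import *
st()
im=grab_frame("scene"); np.save("d_scene.npy",im); np.save("d_top.npy",grab_frame("top"))
c=cv2.resize(cv2.convertScaleAbs(im[100:200,370:470,::-1],alpha=1.4),None,fx=6,fy=6,interpolation=2)
s=observe();G=s['position']-.058*R.from_euler('xyz',s['tool_rot']).apply([0,0,1])
for d in(0,.052,.06,.102,.118): print(d,proj("scene",G-[0,0,d]).round(1),((proj("scene",G-[0,0,d])-[370,100])*6).round())
cv2.imwrite("pics/d.png",c)
E
```

```text
t 30.4 tcp [0.6472 0.2237 0.2314] G [0.6472 0.2237 0.2894] z [-0.001 -0.    -1.   ] y [-0.  1. -0.] F [-0.8 -0.3 -1.2] w 0.0256 ff 59.388771057128906 q [ 0.08  0.72 -0.89  1.34  0.56  1.33  0.75]
0 [428.3 135.3] [350. 212.]
0.052 [422.8 149.7] [317. 298.]
0.06 [422.  151.8] [312. 311.]
0.102 [418.  162.2] [288. 373.]
0.118 [416.5 166. ] [279. 396.]
```

View pics/d.png

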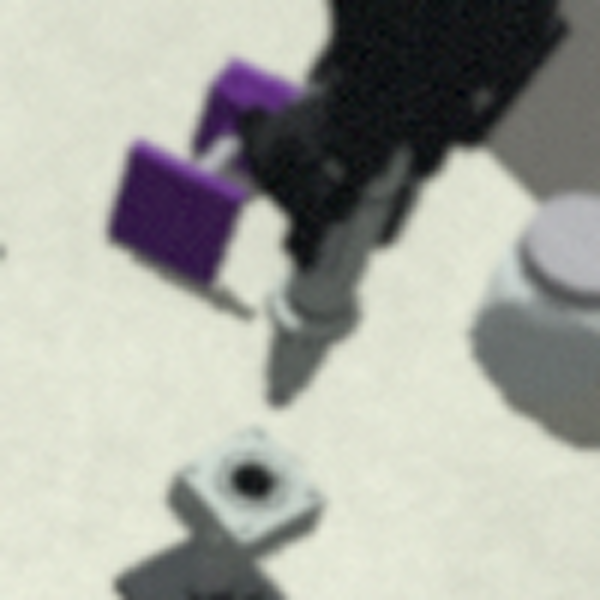

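The last view shows the handpiece hanging upright. Its tip is at crop (280,403), which is px (416.7,167.2). The sensor stands with its window at crop (252,480), which is px (412,180).

```bash
python3 - <<'E'
from h import *
im=np.load("d_scene.npy"); g=im.max(2)
for z in(.160,.165,.170): print(z,onz("scene",416.7,167.2,z))
for r in range(150,172): print(r,' '.join('%3d'%x for x in g[r,408:434]))
t=np.load("d_top.npy").max(2)
print("top",proj("top",[.647,.224,.17]),proj("top",[.6475,.227,.107])); print(t[146:160:2,222:246:2])
E
```

```text
0.16 [0.64475653 0.23045376 0.16      ]
0.165 [0.64708348 0.22724546 0.165     ]
0.17 [0.64941043 0.22403716 0.17      ]
150  84 102 126 147 154 147 129 127 137 115  77  57  64  68  67  67  68  68  66  66  75 104 136 154 161 162
151  96  89  98 114 132 142 125 116 134 127  91  61  54  60  64  66  65  63  62  61  71  97 134 155 160 161
152 131 109  97 104 125 143 126 109 126 136 119  85  61  51  55  55  58  57  57  59  70  93 128 155 163 163
153 156 144 132 127 146 152 140 110 103 124 129 110  79  61  59  58  57  59  66  67  76 103 137 159 163 162
154 161 158 154 153 158 160 144 114  84  95 108 103  82  72  69  68  69  69  70  75  88 121 152 162 162 161
155 162 160 159 159 162 159 147 116  79  68  76  78  74  71  71  72  71  71  74  84 113 138 158 162 160 162
156 162 161 159 161 162 159 140 104  73  59  60  68  65  62  66  64  66  78  91 116 141 155 161 164 161 161
157 163 161 159 158 159 157 136  96  71  65  65  68  61  59  65  65  83 111 131 146 156 160 161 161 163 161
158 165 160 158 158 159 156 132  88  67  68  67  67  66  66  68  77 104 138 153 157 159 162 161 162 162 162
159 163
[... 1114 characters left out ...]
61 162 162 160 160 161 162 160 160 161 161 160 161 164 165 164 166
170 159 161 161 161 157 160 162 164 166 164 162 162 161 161 161 163 163 160 161 159 161 161 162 163 163 164
171 161 156 155 149 144 147 156 162 162 163 162 159 161 161 162 162 162 162 160 161 160 162 162 161 161 162
top [230.5737326  145.90966509] [233.39663734 152.45294795]
[[202 145 109 112 116 120 122 126 127 129 131 133]
 [215 203 141 108 112 117 120 122 127 127 129 130]
 [217 216 194 132 106 112 117 120 122 125 127 129]
 [217 215 203 167 117 105 111 116 119 122 124 127]
 [217 214 204 178 135  87 104 111 116 120 121 126]
 [216 206 200 193 170 135 116 106 112 117 120 121]
 [215 207 189 202 198 186 175 143 108 111 116 120]]
```

Request:
{"name": "play_rows", "arguments": {
  "deltas": [
    [0, 0.0055, 0.03, 0, 0, 0, 0.9],
    [0, 0.0055, 0.06, 0, 0, 0, 0.9],
    [0, 0.0055, 0.09, 0, 0, 0, 0.9],
    [0, 0.0055, 0.11, 0, 0, 0, 0.9],
    [0, 0.0055, 0.11, 0, 0, 0, 0.9],
    [0, 0.0055, 0.11, 0, 0, 0, 0.9]
  ]
}}

```text
clock: 31.1
position: [0.6469, 0.2281, 0.1767]
tool_rot: [3.141, -0.001, -3.139]
force: [-0.1, -0.3, -1.2]
grip_width: 0.0252
finger_force: 59.4
```

```bash
python3 - <<'E'
from h import *
st(); F=[observe()['force'] for _ in range(3)]; print(np.mean(F,0))
im=grab_frame("scene"); np.save("e_scene.npy",im); g=im.max(2)
p=proj("scene",[.6475,.227,.117]); print(p)
for r in range(164,188): print(r,' '.join('%3d'%x for x in g[r,398:428]))
E
```

```text
t 31.1 tcp [0.6469 0.2281 0.1767] G [0.647  0.228  0.2347] z [-0.001  0.001 -1.   ] y [-0.002  1.     0.001] F [-0.1 -0.3 -1.2] w 0.0252 ff 59.38871204853058 q [ 0.07  0.77 -0.87  1.4   0.6   1.24  0.72]
[-0.05104304 -0.28635935 -1.21364156]
[412.61244237 177.97244862]
164 161 164 165 165 164 163 163 165 164 164 165 164 145 119 126 125  93  66  58  61  64  65  66  65  62  64  84 114 142 157
165 163 164 166 165 163 162 163 161 164 164 165 163 147 118 114 129 118  90  61  55  56  54  56  56  59  63  77 108 141 158
166 162 164 165 164 165 163 163 164 163 165 164 163 156 132 102 107 120 109  87  75  62  59  61  62  66  72  86 117 150 161
167 163 164 164 164 164 164 163 164 165 166 164 164 159 136  93  81  93  97  99 101  82  71  67  73  74  79 105 138 158 163
168 164 165 163 161 164 167 163 164 165 164 162 166 160 137  91  67  66  72  83  84  74  72  71  74  79  99 128 150 161 163
169 165 164 164 163 164 165 163 162 161 161 162 162 156 130  86  64  63  65  67  63  65  68  73  92 111 133 153 160 162 161
170 165 164 163 163 162 165 163 163 159 162 161 162 151 121  81  68  66  68  66  63  6
[... 1445 characters left out ...]
 114  98  71  49  29  19  34  49  61  79 109 131 133 124 125 140 156 163 165 164
183  91  70  72  70  74  94 125 146 148 140 128 123 112  88  56  45  49  55  57  65  85  96 100 108 121 131 142 161 164 163
184 106  75  69  66  67  73  95 125 147 149 143 135 123 106  79  61  58  60  63  67  76  77  77  85 100 117 145 160 166 165
185 134  95  73  66  66  69  78 101 133 150 153 148 145 133 110  78  68  71  71  70  73  71  72  74  85 120 152 163 165 165
186 150 121  88  70  66  68  70  82 111 142 154 156 150 143 123  89  74  73  71  72  71  68  69  71  96 133 159 165 163 164
187 159 145 115  84  68  66  70  70  90 119 144 148 143 136 126  90  75  74  71  70  68  67  67  77 109 147 164 168 165 165
```

Request:
{"name": "play_rows", "arguments": {
  "deltas": [
    [0, -0.001, 0.006, 0, 0, 0, 0.9],
    [0, -0.001, 0.012, 0, 0, 0, 0.9],
    [0, -0.001, 0.012, 0, 0, 0, 0.9]
  ]
}}

```text
clock: 31.45
position: [0.6468, 0.2273, 0.1704]
tool_rot: [3.141, -0.001, -3.139]
force: [0.5, 1.0, -2.8]
grip_width: 0.0255
finger_force: 59.4
```

Request:
{"name": "play_rows", "arguments": {
  "deltas": [
    [0, 0, 0.004, 0, 0, 0, 0.9],
    [0, 0, 0.004, 0, 0, 0, 0.9],
    [0, 0, 0.004, 0, 0, 0, 0.9]
  ]
}}

```text
clock: 31.75
position: [0.6469, 0.2275, 0.1688]
tool_rot: [3.141, -0.001, -3.139]
force: [-0.4, -0.1, -2.2]
grip_width: 0.0254
finger_force: 59.4
```

Request:
{"name": "play_rows", "arguments": {
  "deltas": [
    [0, 0, 0.004, 0, 0, 0, 0.9],
    [0, 0, 0.004, 0, 0, 0, 0.9],
    [0, 0, 0.004, 0, 0, 0, 0.9]
  ]
}}

```text
clock: 32.05
position: [0.6469, 0.2274, 0.1668]
tool_rot: [3.141, -0.001, -3.139]
force: [0.1, 0.3, -1.5]
grip_width: 0.0255
finger_force: 59.4
```

Request:
{"name": "play_rows", "arguments": {
  "deltas": [
    [0, 0, 0.004, 0, 0, 0, 0.9],
    [0, 0, 0.004, 0, 0, 0, 0.9],
    [0, 0, 0.004, 0, 0, 0, 0.9]
  ]
}}

```text
clock: 32.35
position: [0.6469, 0.2275, 0.1648]
tool_rot: [3.141, -0.001, -3.139]
force: [-0.3, -0.1, -0.0]
grip_width: 0.0258
finger_force: 59.4
```

Request:
{"name": "play_rows", "arguments": {
  "deltas": [
    [0, 0, 0.004, 0, 0, 0, 0.9],
    [0, 0, 0.004, 0, 0, 0, 0.9],
    [0, 0, 0.004, 0, 0, 0, 0.9]
  ]
}}

```text
clock: 32.65
position: [0.6469, 0.2275, 0.1628]
tool_rot: [3.141, -0.001, -3.139]
force: [-0.1, 0.4, 1.7]
grip_width: 0.0256
finger_force: 59.4
```

Request:
{"name": "play_rows", "arguments": {
  "deltas": [
    [0, 0, 0, 0, 0, 0, 0.9]
  ]
}}

```text
clock: 32.75
position: [0.6469, 0.2275, 0.1628]
tool_rot: [3.141, -0.001, -3.139]
force: [0.9, 0.9, 1.2]
grip_width: 0.0259
finger_force: 59.4
```

Request:
{"name": "play_rows", "arguments": {
  "deltas": [
    [0, 0, 0, 0, 0, 0, 0.9]
  ]
}}

```text
clock: 32.85
position: [0.6469, 0.2275, 0.1628]
tool_rot: [3.141, -0.001, -3.139]
force: [0.3, 0.2, 1.9]
grip_width: 0.0252
finger_force: 59.4
```

Request:
{"name": "play_rows", "arguments": {
  "deltas": [
    [0, 0, 0, 0, 0, 0, 0.9]
  ]
}}

```text
clock: 32.95
position: [0.6469, 0.2275, 0.1628]
tool_rot: [3.141, -0.001, -3.139]
force: [0.4, -0.1, 1.2]
grip_width: 0.0255
finger_force: 59.4
```

Request:
{"name": "play_rows", "arguments": {
  "deltas": [
    [0, 0, 0, 0, 0, 0, 0.9]
  ]
}}

```text
clock: 33.05
position: [0.6469, 0.2275, 0.1628]
tool_rot: [3.141, -0.001, -3.139]
force: [0.7, 0.4, 1.7]
grip_width: 0.0256
finger_force: 59.4
```

```bash
python3 - <<'E'
from h import *
st(); im=grab_frame("scene"); g=im.max(2)
print(proj("scene",[.6475,.227,.108]))
for r in range(166,192): print(r,' '.join('%3d'%x for x in g[r,396:428]))
E
```

```text
t 33.05 tcp [0.6469 0.2275 0.1628] G [0.6469 0.2275 0.2208] z [-0.001  0.001 -1.   ] y [-0.002  1.     0.001] F [0.7 0.4 1.7] w 0.0256 ff 59.4374942779541 q [ 0.07  0.78 -0.86  1.42  0.61  1.22  0.71]
[411.87823573 179.8680784 ]
166 161 161 164 165 165 166 164 164 164 164 165 166 160 143 125 129 101  67  64  67  70  67  69  68  68  66  71  93 130 157 163 162
167 163 163 165 166 166 165 166 163 164 163 165 164 161 139 122 135 124  88  65  61  68  69  70  71  65  62  66  90 131 157 164 164
168 163 165 165 164 162 164 165 166 163 163 165 161 154 133 117 132 138 122  87  61  56  61  61  64  61  60  66  89 127 155 162 165
169 164 164 167 166 163 162 165 166 166 164 161 161 157 142 118 112 132 137 116  78  58  54  57  59  64  66  73  96 131 157 162 161
170 165 166 165 164 164 163 164 164 165 164 162 160 160 154 127  96 103 124 118  86  71  69  67  67  72  73  83 112 146 160 162 162
171 167 166 165 164 163 162 164 165 164 164 163 163 161 152 124  86  73  83  88  77  71  73  71  70  72  85 107 133 158 162 163 162
172 167 167 166 164 161 163 163 165 166 165 163 159 156 143 109  75  65  63  69
[... 1860 characters left out ...]
  71  69  70  74  96 133 158 165 164 164
187 165 164 159 145 115  85  69  68  70  73  89 119 144 149 126  87  75  72  73  72  72  71  69  66  68  76 109 147 164 167 164 165
188 166 165 164 159 142 105  75  66  71  74  77  88 116 134 124 100  78  70  72  68  67  68  66  69  81 101 131 161 170 168 166 168
189 166 164 163 157 136 104  71  66  70  75  82  75  90 113 129 116  85  70  68  68  69  73  81  97 116 138 155 167 171 169 166 165
190 162 156 144 123  99  76  65  65  67  69  72  69  73  88 101  92  76  66  69  74  84 101 120 140 150 162 167 170 169 168 165 166
191 144 122 101  81  69  65  61  61  65  64  69  68  68  72  75  73  69  70  79  92 110 136 153 159 165 166 167 167 167 167 166 167
```

```bash
python3 -c "
from workcell import *
print(job_done())"
```

```text
the job is handed in; nothing more can be done
None
```

I stood the sensor up on its foot, let go of it, and handed the job in at about 33 s. The handpiece was held upright on the window, centred to about 1 mm by camera, with the nozzle pressed in roughly 4 mm (about 3 N). A first grasp at the sensor missed, because the true fingertips sit 39 mm behind the reported TCP. It pressed on the sensor with up to about 15 N, but the camera showed no visible movement.

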